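Clear the service tags and power up their channels

TASK

Servicing is finished: lift every service tag off its hook on the power console and put it in the tag bin. Once all the tags are in the bin, use the stylus, not the fingers, to switch on the rocker of each channel that was tagged, leaving the untagged channels off. Then stand the stylus back in its block, fully home, and leave the other things on the bench where they are.

Things in the scene. Friction and masses are not known exactly. Their poses are not given: they have to be found in the camera images.
- console: Fixed grey power console, a low box 140 deep (x) by 410 wide (y) by 55 high, origin under its centre, x pointing away from the robot, y to the left, z up. A row of five rocker switches in front, a rail with five hooks behind, in the same order from left to right; a printed white line joins each rocker to its hook
- bank (a point): Middle of the row of five small black rockers on the console's flat top, 55 above the table, 35 to the robot's side of the console's centre. The rockers are 22 apart along the console's y, each between two black guard ribs 4 thick, 36 long (x), 14 high; 18 clear between ribs
- rail (a point): Middle of the hook rail, a steel bar 10 thick and 390 long along the console's y on two end posts 384 apart, its axis 157 above the table and 39 behind the console's centre. Five hooks, 70 apart, point from it towards the robot
- tag1: Service tag of channel 1 (leftmost seen from the robot): a grey moulded block 36 wide (y) by 10 thick (x) by 48 high (z), 50 g, with a 26 wide bail of 4.4 mm steel wire standing 34 above it, 82 high in all. Origin at the centre of its underside, z up towards the bail. When present it hangs by the bail on hook 1, its underside 78 above the table, at least 28 clear on either side of it. Absent if the channel is not tagged
- tag2: Service tag of channel 2 (second from the left): a grey moulded block 36 wide (y) by 10 thick (x) by 48 high (z), 50 g, with a 26 wide bail of 4.4 mm steel wire standing 34 above it, 82 high in all. Origin at the centre of its underside, z up towards the bail. When present it hangs by the bail on hook 2, its underside 78 above the table, at least 28 clear on either side of it. Absent if the channel is not tagged
- tag3: Service tag of channel 3 (middle): a grey moulded block 36 wide (y) by 10 thick (x) by 48 high (z), 50 g, with a 26 wide bail of 4.4 mm steel wire standing 34 above it, 82 high in all. Origin at the centre of its underside, z up towards the bail. When present it hangs by the bail on hook 3, its underside 78 above the table, at least 28 clear on either side of it. Absent if the channel is not tagged
- tag4: Service tag of channel 4 (second from the right): a grey moulded block 36 wide (y) by 10 thick (x) by 48 high (z), 50 g, with a 26 wide bail of 4.4 mm steel wire standing 34 above it, 82 high in all. Origin at the centre of its underside, z up towards the bail. When present it hangs by the bail on hook 4, its underside 78 above the table, at least 28 clear on either side of it. Absent if the channel is not tagged
- tag5: Service tag of channel 5 (rightmost): a grey moulded block 36 wide (y) by 10 thick (x) by 48 high (z), 50 g, with a 26 wide bail of 4.4 mm steel wire standing 34 above it, 82 high in all. Origin at the centre of its underside, z up towards the bail. When present it hangs by the bail on hook 5, its underside 78 above the table, at least 28 clear on either side of it. Absent if the channel is not tagged
- rocker1 (a joint): Rocker switch 1 (leftmost seen from the robot), 13 wide by 28 long, hinged across its middle. 0 = off, the far (+x) end raised; 0.6 rad = on, the far end pressed down. Stiff: it stays where it is left; about 3 N straight down on the raised end, through 7 mm, turns it on
- rocker2 (a joint): Rocker switch 2 (second from the left), 13 wide by 28 long, hinged across its middle. 0 = off, the far (+x) end raised; 0.6 rad = on, the far end pressed down. Stiff: it stays where it is left; about 3 N straight down on the raised end, through 7 mm, turns it on
- rocker3 (a joint): Rocker switch 3 (middle), 13 wide by 28 long, hinged across its middle. 0 = off, the far (+x) end raised; 0.6 rad = on, the far end pressed down. Stiff: it stays where it is left; about 3 N straight down on the raised end, through 7 mm, turns it on
- rocker4 (a joint): Rocker switch 4 (second from the right), 13 wide by 28 long, hinged across its middle. 0 = off, the far (+x) end raised; 0.6 rad = on, the far end pressed down. Stiff: it stays where it is left; about 3 N straight down on the raised end, through 7 mm, turns it on
- rocker5 (a joint): Rocker switch 5 (rightmost), 13 wide by 28 long, hinged across its middle. 0 = off, the far (+x) end raised; 0.6 rad = on, the far end pressed down. Stiff: it stays where it is left; about 3 N straight down on the raised end, through 7 mm, turns it on
- press1 (a point): Fixed point on the console at the top of the raised far end of rocker 1 when it is off, 68 above the table, midway between its guard ribs (rib tops are 1 above this point). To turn it on press straight down here until the rocker stops, 7 below
- press2 (a point): Fixed point on the console at the top of the raised far end of rocker 2 when it is off, 68 above the table, midway between its guard ribs (rib tops are 1 above this point). To turn it on press straight down here until the rocker stops, 7 below
- press3 (a point): Fixed point on the console at the top of the raised far end of rocker 3 when it is off, 68 above the table, midway between its guard ribs (rib tops are 1 above this point). To turn it on press straight down here until the rocker stops, 7 below
- press4 (a point): Fixed point on the console at the top of the raised far end of rocker 4 when it is off, 68 above the table, midway between its guard ribs (rib tops are 1 above this point). To turn it on press straight down here until the rocker stops, 7 below
- press5 (a point): Fixed point on the console at the top of the raised far end of rocker 5 when it is off, 68 above the table, midway between its guard ribs (rib tops are 1 above this point). To turn it on press straight down here until the rocker stops, 7 below
- hook3 (a point): Middle hook (hook 3): point on the axis of its 5 mm steel wire at the level seat where a bail rests, 153 above the table; the other hooks are alike, 70 apart along the console's y. From the seat the wire rises to an open end 19 nearer the robot (-x of the console) and 14 higher at its top: a bail must rise about 15 and then move 25 towards the robot to come free
- stylus: Stylus standing in its block: black round grip 13 in diameter and 64 long on top, below it a round collar 22 in diameter and 4 thick, below that a steel shank 8 in diameter narrowing to a 6 mm brass tip with a round end; 118 long in all, 60 g. Origin at the end of the tip, z along it towards the grip; the collar's underside is at z = 50 mm, the grip runs from 54 to 118
- block: Loose aluminium block 70 by 70 by 60 high, 0.7 kg, origin under its centre. In the middle of its top a 13 mm hole, 56 deep, chamfered 2 mm; the stylus stands in it upright, its collar resting on the top, its tip 10 above the table
- bin: Loose open aluminium tag bin, 190 (x) by 130 (y) by 45 high outside, walls 4, floor 4, 0.4 kg, origin under its centre
Things that resemble listed ones, but are neither listed nor needed, are in the scene too. Leave any orange, pink or red look-alike of the block alone.

How it is judged (in metres and radians):
On the way, in this order (a step that is already met when the one before it is completed fails the run):
1. every tag is off its hook and lies or stands in the bin (x of tag1 in the frame of bin between -0.095 and 0.095 m and y of tag1 in the frame of bin between -0.065 and 0.065 m and z of tag1 in the frame of bin between -0.01 and 0.06 m and x of tag2 in the frame of bin between -0.095 and 0.095 m and y of tag2 in the frame of bin between -0.065 and 0.065 m and z of tag2 in the frame of bin between -0.01 and 0.06 m and x of tag3 in the frame of bin between -0.095 and 0.095 m and y of tag3 in the frame of bin between -0.065 and 0.065 m and z of tag3 in the frame of bin between -0.01 and 0.06 m and x of tag4 in the frame of bin between -0.095 and 0.095 m and y of tag4 in the frame of bin between -0.065 and 0.065 m and z of tag4 in the frame of bin between -0.01 and 0.06 m and x of tag5 in the frame of bin between -0.095 and 0.095 m and y of tag5 in the frame of bin between -0.065 and 0.065 m and z of tag5 in the frame of bin between -0.01 and 0.06 m), for 0.2 s.
2. every tagged channel's rocker is on ((value of joint rocker1 above 0.5 rad or (value of joint rocker1 below 0.1 rad and height (world z) of tag1 above 0.5 m)) and (value of joint rocker2 above 0.5 rad or (value of joint rocker2 below 0.1 rad and height (world z) of tag2 above 0.5 m)) and (value of joint rocker3 above 0.5 rad or (value of joint rocker3 below 0.1 rad and height (world z) of tag3 above 0.5 m)) and (value of joint rocker4 above 0.5 rad or (value of joint rocker4 below 0.1 rad and height (world z) of tag4 above 0.5 m)) and (value of joint rocker5 above 0.5 rad or (value of joint rocker5 below 0.1 rad and height (world z) of tag5 above 0.5 m))), for 0.2 s.
At the end, for the whole second after the job is handed in: every tag at rest in the bin (underside's centre between the walls, under 60 mm above its foot); tagged channels' rockers on (above 0.5 rad), the others off (below 0.1); stylus in its block within 10 mm of the middle, collar within 6 mm of the top, upright within 0.2 rad (all of step 1 and all of step 2 and linear speed of each of tag1, tag2, tag3, tag4, tag5, stylus below 0.02 m/s and (value of joint rocker1 below 0.1 rad or height (world z) of tag1 below 0.5 m) and (value of joint rocker2 below 0.1 rad or height (world z) of tag2 below 0.5 m) and (value of joint rocker3 below 0.1 rad or height (world z) of tag3 below 0.5 m) and (value of joint rocker4 below 0.1 rad or height (world z) of tag4 below 0.5 m) and (value of joint rocker5 below 0.1 rad or height (world z) of tag5 below 0.5 m) and horizontal distance between stylus and block below 0.01 m and z of stylus in the frame of block below 0.016 m and angle between stylus's own z axis and vertical below 0.2 rad); the robot touches nothing.
It fails at once if a rocker is switched on while a tag still hangs or is being carried (value of joint any of rocker1, rocker2, rocker3, rocker4, rocker5 above 0.3 rad and height (world z) of any of tag1, tag2, tag3, tag4, tag5 above 0.072 m).
It fails at once if the fingers or the arm touch a rocker (contact force between any of rocker1, rocker2, rocker3, rocker4, rocker5 and the fingers above 0.5 N or contact force between any of rocker1, rocker2, rocker3, rocker4, rocker5 and the arm above 0.5 N).
It fails at once if another thing on the bench is moved by more than 30 mm (distance of any of loupe, chuck, driver, jar, objective, dish from where it was at the start of the episode above 0.03 m).
Of tag1, tag2, tag3, tag4, tag5 only 3 to 4 are there at a start; the rules pass over those that are not, and their reading is None.
At some moment in a run one of bin, block may be knocked a few centimetres aside while the robot is not near it.
It also fails if it takes over 210 s, if anything falls off the work surface, if the arm or the gripper's body presses on something with over 40 N, if the wrist force passes 120 N, or if a joint passes its speed limit or range.

ROBOT

A 6-joint arm with a two-finger parallel gripper is mounted at the origin on the work surface. World frame = base frame: x ahead of the robot, y to its left, z up, the work surface at z = 0. Lengths are in m, angles in degrees, forces in N, time in s.
With the tool pointing down it reaches from about 0.35 to 0.925 m from the base axis. Payload 6.4 kg.
Tool frame: the origin (TCP) lies between the finger pads; the fingertips stand 8 mm ahead of it and the grasp point (between the pads) lies 11 mm behind it; z points along the fingers, y is the line along which they close (so a half turn about z gives the same grasp; the last joint's range is limited). The gripper opens to 94 mm and grips with 3 to 60 N. Pads are 16 mm wide; open, the fingers measure 119 mm over their backs; the gripper's body (75 mm by 177 mm) begins 78 mm behind the grasp point.
Start: joints at [-87.21, 14.043, 89.255, -0, 76.702, -9.975], TCP at [0.144, -0.634, 0.213] pointing down, gripper open.
Joint ranges: [-179.41, 179.41], [-58.25, 129.5], [7.25, 145.43], [-54.29, 234.29], [11.92, 165.04], [-157.13, 157.13]. Speed limits (degrees/s): [147.25, 147.25, 180, 180, 180, 180].

INTERFACE

Orientations are given as a 3x3 rotation matrix whose columns are the frame's x, y, z axes.
In Python, from cell import get_state, imaging, finish_job gives the robot as it stands.
- The arm moves only by the tool send_rows, never from a script. Its argument "moves" is a list of rows, each a list of 2 entries, a list of its own where there are three numbers: the shift along the tool's x, y, z normalised to -1 to 1, where 1 is 20 mm, then the turn, a rotation vector about the tool's x, y, z normalised to -1 to 1, where 1 is 6 degrees. In form: [[[dx, dy, dz], [wx, wy, wz]], ...]. A call has 1 to 20 rows; each row shifts and turns the commanded pose from where the row before left it, along the tool's axes as they then stand; what a row does not reach is not made up. A row lasts 1/10 s, in which the tool goes at most 50 mm and 8.59 degrees, less where a joint would pass 70% of its speed; a pose out of reach is approached as far as the arm can. A call with a number of a shift or a turn outside -1 to 1 is refused whole. A call with a gripper value outside its range is refused whole. "jaw" is the finger opening in mm, from 0 to 94, set as the call begins (left out, the last holds). The fingers move at their own pace and stop on an object; "newtons" is the grip in N (left out, the last holds). Time passes only in rows, so rows that do not move let the fingers close. It gives the time, the measured TCP pose, the force, the opening and the grip force at its end, in the units of the state.
- get_state(): the state, without advancing time (a new reading comes with each control period).
- imaging.camera(name): name is "side" or "top" or "wrist"; returns the picture (400x640x3 uint8, red, green, blue); there is no depth.
- imaging.camera_params(name): a dict with "fovy" (degrees; the focal length in pixels is half the picture's height over the tangent of half this angle, whatever the lens; pixels are square), "cx", "cy" (the principal point, pixels), "distortion" ([k1, k2, p1, p2, k3] as OpenCV has them; the pictures are not rectified), "rvec" (rotation vector, rad) and "tvec" (3), from world to camera coordinates, as OpenCV has them. Camera axes: x right, y down, z forward; pixel columns grow to the right and rows downward; lengths in m; the calibration is good to about 2 mm. A picture is of the moment at which its call begins: read the wrist's pose just before it. camera_params takes no time and is no camera call; for the wrist camera it gives the pose at the moment of the call.
- finish_job(): hands the job in; it is judged then, once.
The state is a dict: "time_s": time; "joint_pos": joint angles; "qvel": joint speeds; "effort": joint torques, N m; "tool_pos": TCP position; "tcp_rot": TCP orientation; "force": force on the tool from outside, world axes, zero at the start; "moment": the same for the moment, N m; "width": finger opening in m; "finger_force": force on a finger pad.
Only numpy, scipy, OpenCV 4.12 (cv2) and the standard library are available. Lean on these libraries where they do the work, as an engineer would, in place of code of your own. Each camera call takes 0.05 s, during which the arm holds its last target. There are 200 camera calls.

## Working session

There is one attempt and no reset: what is moved stays moved. The work goes in short steps, Python scripts to look and compute and a tool call to move; the robot and the scene stay as the last step left them, time stands still between calls to the robot, and variables do not carry over. Pictures are saved under pics/ and viewed, at most 14 in all, crops included, and the job is handed in when it is done.

Besides the shell and the picture viewer there is one more tool, called as name([rows], argument=value, ...), one row to a line, values as JSON. send_rows: Moves the arm, as the interface text tells. Scaled input: -1 to 1 covers 20 mm each way for a shift and 6 degrees each way for a turn. Its arguments: {"type":"object","properties":{"moves":{"type":"array"},"jaw":{"type":"number"},"newtons":{"type":"number"}},"required":["moves"]}

```bash
ls; mkdir -p pics; cat > h.py <<'E'
import numpy as np, cv2
from cell import get_state, imaging, finish_job
def cam(n):
    p=imaging.camera_params(n); im=imaging.camera(n)
    f=200/np.tan(np.radians(p['fovy'])/2)
    K=np.array([[f,0,p['cx']],[0,f,p['cy']],[0,0,1.]])
    R=cv2.Rodrigues(np.array(p['rvec'],float))[0]; t=np.array(p['tvec'],float).ravel()
    return dict(im=im,K=K,D=np.array(p['distortion'],float),R=R,t=t,C=-R.T@t)
def ray(c,uv):
    q=cv2.undistortPoints(np.array([[uv]],float),c['K'],c['D'])[0,0]
    d=c['R'].T@np.array([q[0],q[1],1]); return d/np.linalg.norm(d)
def onz(c,uv,z):
    d=ray(c,uv); return c['C']+d*(z-c['C'][2])/d[2]
def proj(c,P):
    return cv2.projectPoints(np.array(P,float).reshape(-1,1,3),cv2.Rodrigues(c['R'])[0],c['t'],c['K'],c['D'])[0][:,0]
def save(c,n,box=None,s=1):
    im=c['im'][:,:,::-1]
    if box: im=im[box[1]:box[3],box[0]:box[2]]
    cv2.imwrite('pics/'+n,cv2.resize(im,None,fx=s,fy=s,interpolation=cv2.INTER_CUBIC))
E
python3 - <<'E'
from h import *
np.set_printoptions(precision=3,suppress=True)
for n in ['top','side','wrist']:
    c=cam(n); save(c,n+'0.png'); np.save(n+'0.npy',c['im']); print(n,c['C'],c['R'][2],c['K'][0,0])
s=get_state();print(s['time_s'],s['tool_pos'],s['tcp_rot'])
E
```

```text
pics
top [0.258 0.045 1.207] [ 0.19  -0.015 -0.982] 420.73036853689916
side [-0.013  0.612  0.937] [ 0.441 -0.495 -0.749] 418.11203610747225
wrist [ 0.225 -0.615  0.383] [-0.276 -0.061 -0.959] 315.65831761653203
0.15 [ 0.144 -0.634  0.213] [[ 0.975  0.221 -0.   ]
 [ 0.221 -0.975  0.001]
 [ 0.    -0.001 -1.   ]]
```

View pics/top0.png

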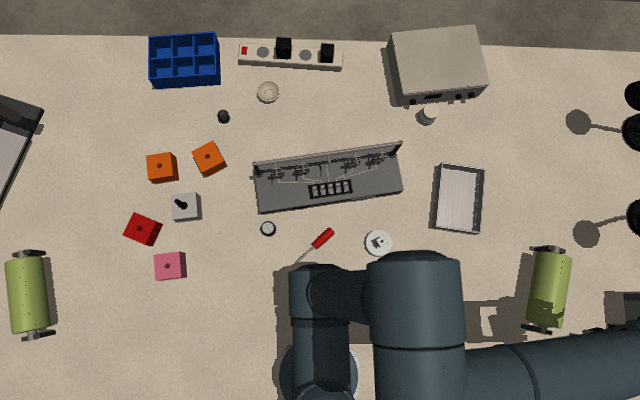

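View pics/side0.png

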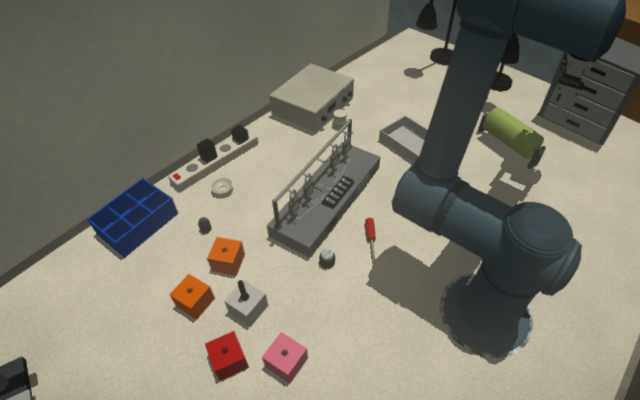

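Top view: console centre is near (328,178), the bin near (458,198), and the silver block with the stylus near (185,206). Next I zoom in on the console.

```bash
python3 - <<'E'
import numpy as np,cv2
a=np.load('top0.npy');b=np.load('side0.npy')
A=cv2.resize(a[130:225,240:415],(796,432),interpolation=3)
B=cv2.resize(b[110:260,255:395],(560,600),interpolation=3)
cv2.imwrite('pics/zt.png',A[:,:,::-1]);cv2.imwrite('pics/zs.png',B[:,:,::-1])
E
```

```text
(no output)
```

View pics/zt.png

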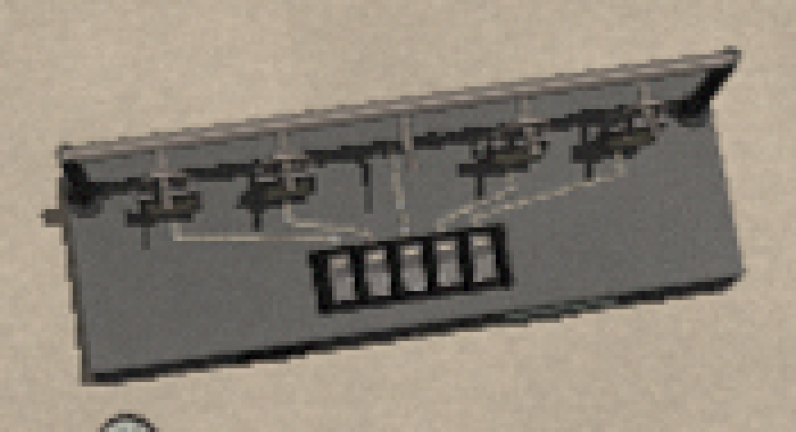

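View pics/zs.png

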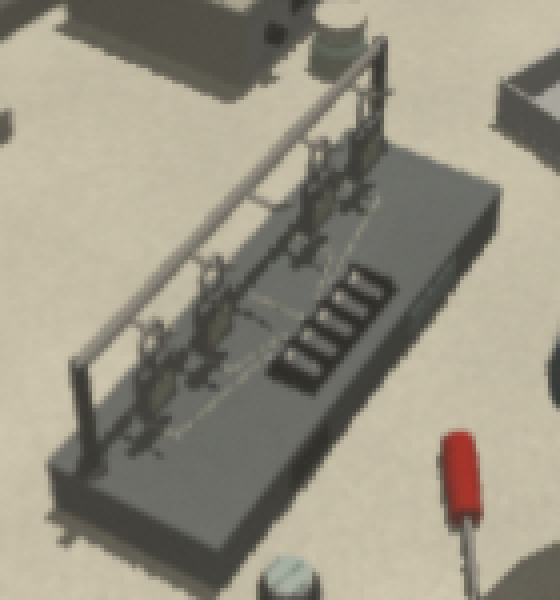

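Top and side crops: tags hang on hooks 1, 2, 4 and 5. Hook 3 is empty, with its bare hook visible near crop (404,130). Rail ends are at crop (65,152) and (738,52), and the rocker bank's middle is near (411,268). Now I compute the poses.

```bash
cat > pose.py <<'E'
from h import *
np.set_printoptions(precision=4,suppress=True)
def mk(n,im=None):
    c=cam(n) if im is None else None
    return c
def blob(c,mask,near):
    n,l,st,ce=cv2.connectedComponentsWithStats(mask.astype(np.uint8))
    ok=[i for i in range(1,n) if st[i,4]>60]
    i=min(ok,key=lambda i:np.hypot(*(ce[i]-near)))
    return (l==i),st[i],ce[i]
def sat(im):
    return cv2.cvtColor(im,cv2.COLOR_RGB2HSV)
E
python3 - <<'E'
from pose import *
c=cam('top'); hsv=sat(c['im'])
z0=lambda u,v:(240+u/4.549,130+v/4.549)
# console
L=onz(c,z0(65,152),.157);R=onz(c,z0(738,52),.157); print('rail',L,R,np.linalg.norm(L-R),(L+R)/2)
nl=onz(c,z0(85,375),.055);nr=onz(c,z0(740,277),.055);print('near edge',nl,nr,np.linalg.norm(nl-nr))
print('bank',onz(c,z0(411,268),.066))
for P in [hsv[206,195],hsv[200,175],hsv[180,220],hsv[195,458],hsv[170,440],hsv[180,438],hsv[230,460]]: print(P)
# low-sat mask
lo=(hsv[:,:,1]<45)
m,st,ce=blob(c,lo&(hsv[:,:,2]>90),np.array([188,207])); print('block',st,ce)
m,st,ce=blob(c,lo,np.array([458,198])); print('bin',st,ce); 
for r in [160,175,190,200,206]: print(r,hsv[r,425:492:2,1].tolist())
s=cam('side');np.save('s.npy',s['im'])
E
```

```text
rail [0.5469 0.1773 0.157 ] [ 0.616  -0.2073  0.157 ] 0.39078553446953557 [ 0.5815 -0.015   0.157 ]
near edge [0.4351 0.1717 0.055 ] [ 0.5051 -0.2296  0.055 ] 0.4074586646357934
bank [ 0.5038 -0.0252  0.066 ]
[ 19  24 169]
[120  43  24]
[ 17  44 186]
[ 12  24 181]
[30 11 45]
[ 0 14 53]
[ 13  18 129]
block [212 194  23  20 100] [221.59 201.14]
bin [487 229  43  29 280] [507.775  242.2321]
160 [46, 45, 46, 46, 43, 47, 44, 45, 44, 45, 44, 40, 46, 41, 45, 45, 42, 46, 44, 48, 48, 49, 45, 42, 50, 42, 47, 45, 46, 46, 44, 42, 42, 44]
175 [45, 44, 43, 46, 49, 49, 15, 25, 13, 22, 26, 26, 26, 23, 27, 26, 26, 26, 23, 22, 27, 26, 28, 21, 24, 23, 26, 26, 31, 11, 35, 45, 47, 44]
190 [47, 45, 45, 44, 50, 29, 28, 20, 28, 24, 26, 25, 26, 26, 26, 27, 27, 24, 22, 24, 26, 25, 27, 27, 25, 12, 20, 31, 19, 15, 46, 44, 41, 46]
200 [43, 43, 43, 53, 42, 27, 6, 26, 26, 23, 27, 24, 25, 27, 24, 25, 26, 30, 27, 25, 25, 24, 23, 27, 23, 19, 27, 30, 37, 32, 47, 48, 45, 48]
206 [44, 43, 44, 43, 25, 28, 26, 24, 24, 25, 27, 25, 26, 24, 25, 26, 23, 26, 26, 27, 23, 28, 24, 25, 26, 23, 22, 17, 27, 38, 44, 39, 41, 46]
```

```bash
cat >> pose.py <<'E'
def loose(c):
    im=cv2.medianBlur(c['im'],3); hsv=sat(im)
    lo=(hsv[:,:,1]<36)
    out={}
    for nm,near,sz,z in [('block',(186,206),(45,45),.06),('bin',(458,198),(90,110),.045)]:
        m=np.zeros(lo.shape,bool);x,y=near;w,h=sz
        m[y-h//2:y+h//2,x-w//2:x+w//2]=1
        m&=lo
        if nm=='block': m&=(hsv[:,:,2]>110)
        m,st,ce=blob(c,m,np.array(near))
        cnt=max(cv2.findContours(m.astype(np.uint8),0,2)[0],key=cv2.contourArea)
        P=np.array([onz(c,p[0].astype(float),z)[:2] for p in cnt],np.float32)
        out[nm]=cv2.minAreaRect(P); print(nm,st,out[nm])
    return out
E
python3 - <<'E'
from pose import *
c=cam('top'); loose(c)
# stylus: dark px near block in top & side
for n,box in [('top',(165,190,205,225)),('side',(225,275,270,330))]:
    c=cam(n);x0,y0,x1,y1=box
    v=c['im'][y0:y1,x0:x1].max(2)<45
    n_,l,st,ce=cv2.connectedComponentsWithStats(v.astype(np.uint8))
    for i in range(1,n_):
        if st[i,4]>15: print(n,st[i],ce[i]+[x0,y0])
    save(c,'k_'+n+'.png',box,8)
E
```

```text
block [170 192  28  29 553] ((0.4488130509853363, 0.37811899185180664), (0.07229890674352646, 0.07294335216283798), 9.339630126953125)
bin [ 431  162   55   73 3226] ((0.49156033992767334, -0.39133110642433167), (0.1430431604385376, 0.19577820599079132), 82.95199584960938)
top [10  9 12 10 71] [180.8873 203.662 ]
```

```bash
cat >> h.py <<'E'
def go(x,y,z,yaw):
    s=get_state(); R=np.array(s['tcp_rot']); p=np.array(s['tool_pos'])
    a=np.radians(yaw); T=np.array([[np.cos(a),np.sin(a),0],[np.sin(a),-np.cos(a),0],[0,0,-1]])
    w=cv2.Rodrigues(R.T@T)[0].ravel()
    print('turn units',np.round(np.degrees(w)/6,2),'shift units after turn',np.round(T.T@(np.array([x,y,z])-p)/.02,2),'t',s['time_s'])
E
python3 -c "
from h import *
go(.5,-.07,.30,10)"
```

```text
turn units [-0.   -0.    0.46] shift units after turn [ 22.44 -24.67  -4.33] t 0.4
```

send_rows([
  [[0,0,-1],[0,0,0.46]],
  [[0,0,-1],[0,0,0]],
  [[0.8,-1,-1],[0,0,0]],
  [[0.9,-1,-1],[0,0,0]],
  [[0.9,-1,-0.35],[0,0,0]],
  [[0.9,-1,0],[0,0,0]],
  [[0.9,-1,0],[0,0,0]],
  [[0.9,-1,0],[0,0,0]],
  [[0.9,-1,0],[0,0,0]],
  [[0.9,-1,0],[0,0,0]],
  [[0.9,-1,0],[0,0,0]],
  [[0.9,-1,0],[0,0,0]],
  [[0.9,-1,0],[0,0,0]],
  [[0.9,-1,0],[0,0,0]],
  [[0.9,-1,0],[0,0,0]],
  [[0.9,-1,0],[0,0,0]],
  [[0.9,-1,0],[0,0,0]],
  [[0.9,-1,0],[0,0,0]],
  [[0.9,-1,0],[0,0,0]],
  [[0.9,-1,0],[0,0,0]],
], jaw=56)

```text
time_s: 2.4
tool_pos: [0.3986, -0.2225, 0.3006]
tcp_rot: [[0.985, 0.174, 0.0], [0.174, -0.985, -0.0], [0.0, 0.0, -1.0]]
force: [0.0, -0.5, 0.3]
width: 0.0563
finger_force: 0.0
```

```bash
python3 -c "
from h import *
print(get_state()['tool_pos'])
go(.5,-.07,.30,10)"
```

```text
[ 0.3986362  -0.22245412  0.30064584]
turn units [ 0. -0.  0.] shift units after turn [ 6.31 -6.63  0.03] t 2.4
```

send_rows([
  [[0.9,-0.9,0],[0,0,0]],
  [[0.9,-0.9,0],[0,0,0]],
  [[0.9,-0.9,0],[0,0,0]],
  [[0.9,-0.9,0],[0,0,0]],
  [[0.9,-0.9,0],[0,0,0]],
  [[0.9,-0.9,0],[0,0,0]],
  [[0.3,-0.5,0],[0,0,0]],
  [[0,0,0],[0,0,0]],
  [[0,0,0],[0,0,0]],
])

```text
time_s: 3.3
tool_pos: [0.4896, -0.0878, 0.3005]
tcp_rot: [[0.985, 0.174, -0.0], [0.174, -0.985, -0.0], [-0.0, 0.0, -1.0]]
force: [-0.3, 0.1, -0.1]
width: 0.0559
finger_force: 0.0
```

```bash
python3 - <<'E'
from pose import *
s=get_state(); c=cam('wrist'); print(s['tool_pos'],c['C'])
np.save('w1.npy',c['im']); save(c,'w1.png'); c['im']=0;np.save('w1c.npy',c,allow_pickle=True)
E
```

```text
[ 0.4896 -0.0878  0.3005] [ 0.5713 -0.0729  0.4712]
```

View pics/w1.png

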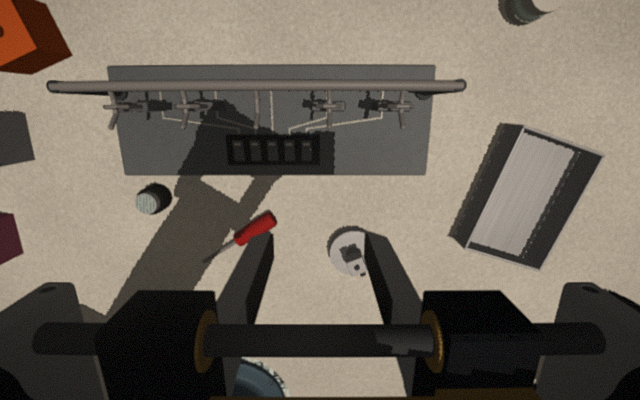

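Wrist view: rail from (50,87) to (464,86), hook tips near row 126, bank spanning (228–320, 134–165), console near edge at row 175. I also see the tags and the bin.

```bash
python3 - <<'E'
from pose import *
c=np.load('w1c.npy',allow_pickle=True).item(); c['im']=np.load('w1.npy')
L=onz(c,(48,86.5),.157);R=onz(c,(466,86.5),.157);print('rail',L,R,np.linalg.norm(L-R),(L+R)/2, np.degrees(np.arctan2(R[0]-L[0],L[1]-R[1])))
for uv in [(228,135),(319,135),(230,165),(321,165)]: print('bank',onz(c,uv,.069))
for uv in [(111,126),(184,126),(257,126),(332,126),(403,126)]: print('hooktip',onz(c,uv,.165))
a=onz(c,(126,174),.055);b=onz(c,(426,174),.055);print(a,b,(a+b)/2,np.linalg.norm(a-b))
for P in [(107,66),(435,66)]: print(onz(c,P,.055))
cv2.imwrite('pics/w1z.png',cv2.resize(c['im'][60:180,95:440],None,fx=2.3,fy=3,interpolation=3)[:,:,::-1])
E
```

```text
rail [0.5456 0.1851 0.157 ] [ 0.6136 -0.2072  0.157 ] 0.3982311856821979 [ 0.5796 -0.011   0.157 ] 9.82865124027514
bank [0.5173 0.0329 0.069 ]
bank [ 0.537  -0.0797  0.069 ]
bank [0.4797 0.0267 0.069 ]
bank [ 0.5    -0.0889  0.069 ]
hooktip [0.5196 0.1194 0.165 ]
hooktip [0.5314 0.0499 0.165 ]
hooktip [ 0.5433 -0.0187  0.165 ]
hooktip [ 0.5556 -0.0887  0.165 ]
hooktip [ 0.5675 -0.1551  0.165 ]
[0.4399 0.1685 0.055 ] [ 0.5101 -0.2309  0.055 ] [ 0.475  -0.0312  0.055 ] 0.40554626513331815
[0.574  0.1934 0.055 ]
[ 0.6434 -0.2059  0.055 ]
```

View pics/w1z.png

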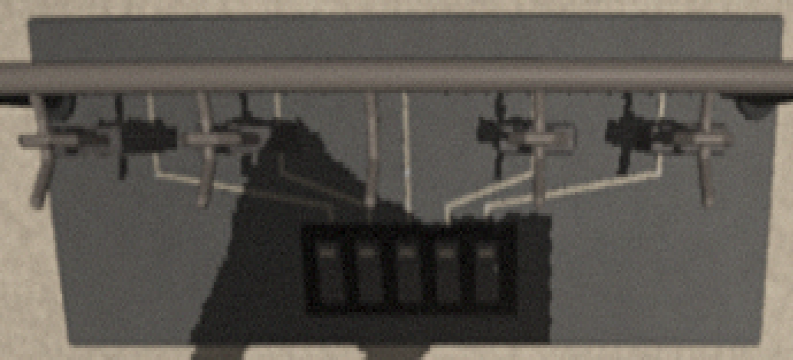

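```bash
python3 - <<'E'
from pose import *
c=np.load('w1c.npy',allow_pickle=True).item()
a=np.radians(9.9);ex=np.array([np.cos(a),np.sin(a)]);ey=np.array([-ex[1],ex[0]]);o=np.array([.542,-.0187])
for x in (5,20):
  for i in (1,2,4,5): print(i,proj(c,[*(o+x/1000*ex+(3-i)*.07*ey),.158]))
for uv in [(95+43/2.3,106),(95+203/2.3,106),(95+540/2.3,106),(95+712/2.3,106)]:
    p=onz(c,uv,.158)[:2]-o; print('bail rel console',p@ex,p@ey)
for i in (1,2,4,5): print('tag',i,o+.0195*ex+(3-i)*.07*ey)
E
```

```text
1 [[114.8104 122.0616]]
2 [[185.9003 121.7599]]
4 [[330.3595 121.7285]]
5 [[402.6649 121.996 ]]
1 [[112.1484 106.0907]]
2 [[184.1555 105.6875]]
4 [[330.5489 105.5918]]
5 [[403.8255 105.8963]]
bail rel console 0.02007355945620094 0.13846921611490212
bail rel console 0.019715391939232486 0.07089521778772646
bail rel console 0.01962360617665989 -0.06927389467150553
bail rel console 0.019908547092748266 -0.14071598043369982
tag 1 [0.5371 0.1226]
tag 2 [0.5492 0.0536]
tag 4 [ 0.5732 -0.0843]
tag 5 [ 0.5853 -0.1533]
```

```bash
python3 -c "
from h import *
go(.5828,-.1537,.101,9.9)"
```

```text
turn units [0.   0.   0.01] shift units after turn [4.03 4.03 9.97] t 3.35
```

send_rows([
  [[0.9,0.9,0],[0,0,0]],
  [[1,1,0],[0,0,0]],
  [[1,1,0],[0,0,0]],
  [[1,1,0.5],[0,0,0]],
  [[0.13,0.13,1],[0,0,0]],
  [[0,0,0],[0,0,0]],
  [[0,0,1],[0,0,0]],
  [[0,0,1],[0,0,0]],
  [[0,0,1],[0,0,0]],
  [[0,0,1],[0,0,0]],
  [[0,0,1],[0,0,0]],
  [[0,0,1],[0,0,0]],
  [[0,0,1],[0,0,0]],
  [[0,0,1],[0,0,0]],
  [[0,0,0.47],[0,0,0]],
  [[0,0,0],[0,0,0]],
])

```text
time_s: 4.95
tool_pos: [0.5823, -0.1528, 0.1004]
tcp_rot: [[0.985, 0.173, -0.002], [0.173, -0.985, 0.001], [-0.002, -0.001, -1.0]]
force: [-0.2, -0.5, -1.1]
width: 0.056
finger_force: 0.0
```

send_rows([
  [[0,0,0],[0,0,0]],
  [[0,0,0],[0,0,0]],
  [[0,0,0],[0,0,0]],
  [[0,0,0],[0,0,0]],
  [[0,0,0],[0,0,0]],
], jaw=25, newtons=25)

```text
time_s: 5.45
tool_pos: [0.5839, -0.1531, 0.102]
tcp_rot: [[0.985, 0.174, 0.002], [0.174, -0.985, -0.001], [0.001, 0.001, -1.0]]
force: [-0.1, 0.2, 3.5]
width: 0.0358
finger_force: 25.0
```

send_rows([
  [[0,0,-0.5],[0,0,0]],
  [[0,0,-0.4],[0,0,0]],
  [[0,0,0],[0,0,0]],
  [[-0.5,0,0],[0,0,0]],
  [[-0.6,0,0],[0,0,0]],
  [[-0.6,0,0],[0,0,0]],
  [[0,0,0],[0,0,0]],
  [[0,0.5,-1],[0,0,0]],
  [[0,1,-1],[0,0,0]],
  [[0,1,-0.5],[0,0,0]],
  [[0,1,0],[0,0,0]],
  [[0,1,0],[0,0,0]],
  [[0,1,0],[0,0,0]],
  [[0,1,0],[0,0,0]],
])

```text
time_s: 6.85
tool_pos: [0.5721, -0.288, 0.1677]
tcp_rot: [[0.985, 0.173, -0.002], [0.173, -0.985, 0.001], [-0.001, -0.001, -1.0]]
force: [0.1, 0.1, -0.7]
width: 0.0358
finger_force: 25.0
```

```bash
python3 -c "
from pose import *
c=cam('top'); loose(c); save(c,'t2.png',(420,140,500,240),6)
go(.5512,-.3983,.15,-7)"
```

```text
block [170 192  28  29 565] ((0.4485442340373993, 0.37847331166267395), (0.07266055047512054, 0.07284887880086899), 8.5966796875)
bin [ 443  166   45   69 1416] ((0.4736520051956177, -0.4390416443347931), (0.09093470126390457, 0.23845693469047546), 62.07148361206055)
turn units [0.01 0.01 2.81] shift units after turn [-0.39  5.46  0.89] t 6.9
```

View pics/t2.png

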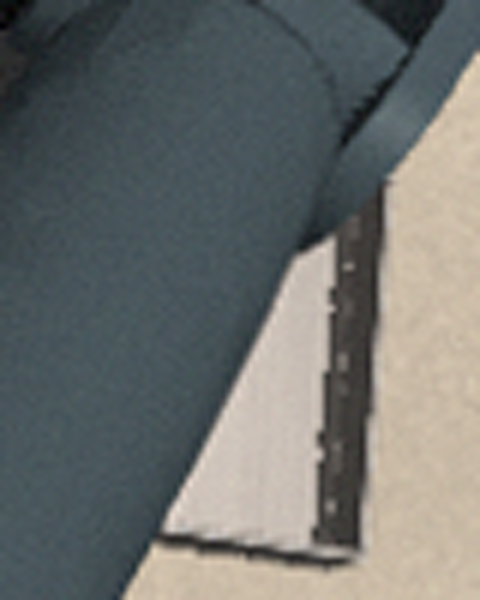

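Bin unmoved: near-right corner at about (479,232), right where it was. Now I place tag 5.

send_rows([
  [[0,1,0],[0,0,0.95]],
  [[0,1,0],[0,0,0.95]],
  [[0,1,0],[0,0,0.9]],
  [[0,1,0],[0,0,0]],
  [[0,1,0],[0,0,0]],
  [[0,0,1],[0,0,0]],
  [[0,0,1],[0,0,0]],
  [[0,0,1],[0,0,0]],
  [[0,0,0.5],[0,0,0]],
  [[0,0,0],[0,0,0]],
])

```text
time_s: 7.9
tool_pos: [0.5711, -0.3856, 0.0969]
tcp_rot: [[0.993, -0.118, -0.003], [-0.118, -0.993, 0.003], [-0.003, -0.002, -1.0]]
force: [0.7, -0.3, -0.1]
width: 0.0357
finger_force: 25.0
```

```bash
python3 -c "
from pose import *
go(.5516,-.404,.038,-7)"
```

```text
turn units [-0.02  0.03  0.04] shift units after turn [-0.86  1.03  2.94] t 7.9
```

send_rows([
  [[-0.9,1,0],[0,0,0]],
  [[0,0,0.5],[0,0,0]],
  [[0,0,1],[0,0,0]],
  [[0,0,1],[0,0,0]],
  [[0,0,0.4],[0,0,0]],
  [[0,0,0],[0,0,0]],
  [[0,0,0],[0,0,0]],
])

```text
time_s: 8.6
tool_pos: [0.5527, -0.4042, 0.0421]
tcp_rot: [[0.993, -0.118, 0.001], [-0.118, -0.993, -0.001], [0.001, 0.001, -1.0]]
force: [-0.3, -0.5, -0.4]
width: 0.0358
finger_force: 25.0
```

send_rows([
  [[0,0,0],[0,0,0]],
  [[0,0,0],[0,0,0]],
  [[0,0,0],[0,0,0]],
  [[0,0,-0.5],[0,0,0]],
  [[0,0,-1],[0,0,0]],
  [[0,0,-1],[0,0,0]],
  [[0,0,-1],[0,0,0]],
  [[0,0,-1],[0,0,0]],
  [[0,0,-1],[0,0,0]],
  [[0,0,-1],[0,0,0]],
  [[0,-0.5,-1],[0,0,-0.95]],
  [[0,-1,-1],[0,0,-0.95]],
  [[0,-1,-1],[0,0,-0.9]],
  [[0,-1,0],[0,0,0]],
  [[0,-1,0],[0,0,0]],
  [[0,-1,0],[0,0,0]],
], jaw=56)

```text
time_s: 10.2
tool_pos: [0.5414, -0.2942, 0.2324]
tcp_rot: [[0.985, 0.174, 0.001], [0.174, -0.985, -0.001], [0.001, 0.001, -1.0]]
force: [-0.4, 0.1, 0.6]
width: 0.0559
finger_force: 0.0
```

```bash
python3 -c "
from pose import *
c=cam('wrist'); save(c,'w2.png')
go(.5708,-.0847,.101,9.9)"
```

```text
turn units [-0.01 -0.01  0.04] shift units after turn [ 3.23 -9.93  6.56] t 10.25
```

View pics/w2.png

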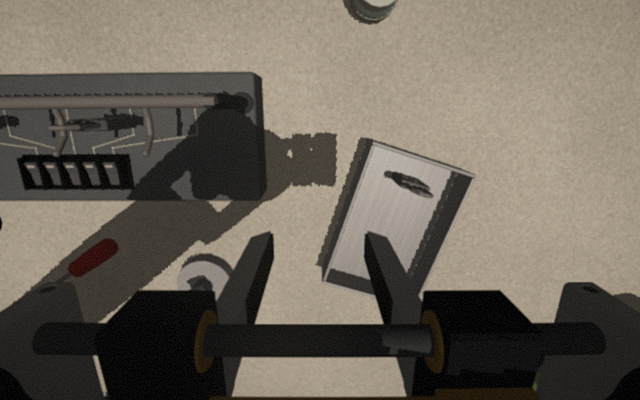

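Tag 5 stands in the bin near (410,184). Now tag 4.

send_rows([
  [[0.3,-0.9,0],[0,0,0]],
  [[0.3,-1,0],[0,0,0]],
  [[0.3,-1,0],[0,0,0]],
  [[0.3,-1,0],[0,0,0]],
  [[0.3,-1,0],[0,0,0]],
  [[0.4,-1,0],[0,0,0]],
  [[0.4,-1,0],[0,0,0]],
  [[0.3,-1,0],[0,0,0]],
  [[0.3,-0.7,0],[0,0,0]],
  [[0.3,-0.3,0],[0,0,0]],
  [[0,0,0],[0,0,0]],
  [[0,0,0],[0,0,0]],
])

```text
time_s: 11.45
tool_pos: [0.5737, -0.1089, 0.2311]
tcp_rot: [[0.985, 0.173, -0.0], [0.173, -0.985, -0.0], [-0.0, 0.0, -1.0]]
force: [-0.7, 0.4, -0.2]
width: 0.0563
finger_force: 0.0
```

```bash
python3 -c "
from pose import *
go(.5708,-.0847,.101,9.9)"
```

```text
turn units [0.   0.   0.02] shift units after turn [ 0.06 -1.22  6.5 ] t 11.45
```

send_rows([
  [[0.06,-0.8,0],[0,0,0]],
  [[0,-0.42,0.5],[0,0,0]],
  [[0,0,1],[0,0,0]],
  [[0,0,1],[0,0,0]],
  [[0,0,1],[0,0,0]],
  [[0,0,1],[0,0,0]],
  [[0,0,1],[0,0,0]],
  [[0,0,1],[0,0,0]],
  [[0,0,0],[0,0,0]],
  [[0,0,0],[0,0,0]],
])

```text
time_s: 12.45
tool_pos: [0.5701, -0.0839, 0.1008]
tcp_rot: [[0.985, 0.174, -0.001], [0.174, -0.985, 0.0], [-0.001, -0.0, -1.0]]
force: [-0.2, -0.8, 0.5]
width: 0.0559
finger_force: 0.0
```

send_rows([
  [[0,0,0],[0,0,0]],
  [[0,0,0],[0,0,0]],
  [[0,0,0],[0,0,0]],
  [[0,0,0],[0,0,0]],
  [[0,0,0],[0,0,0]],
], jaw=25)

```text
time_s: 12.95
tool_pos: [0.571, -0.0843, 0.1018]
tcp_rot: [[0.985, 0.174, 0.001], [0.174, -0.985, -0.0], [0.001, 0.0, -1.0]]
force: [-0.1, -0.5, 2.8]
width: 0.0361
finger_force: 25.0
```

send_rows([
  [[0,0,-0.5],[0,0,0]],
  [[0,0,-0.4],[0,0,0]],
  [[0,0,0],[0,0,0]],
  [[-0.5,0,0],[0,0,0]],
  [[-0.6,0,0],[0,0,0]],
  [[-0.6,0,0],[0,0,0]],
  [[0,0,0],[0,0,0]],
  [[0,0.5,-1],[0,0,0]],
  [[0,1,-1],[0,0,0]],
  [[0,1,-0.7],[0,0,0]],
  [[-0.3,1,0],[0,0,0]],
  [[-0.3,1,0],[0,0,0]],
  [[-0.3,1,0],[0,0,0]],
  [[-0.3,1,0],[0,0,0]],
  [[-0.3,1,0],[0,0,0]],
  [[-0.3,1,0],[0,0,0]],
  [[-0.3,1,0],[0,0,0]],
  [[-0.3,1,0],[0,0,0]],
  [[-0.3,1,0],[0,0,0]],
  [[-0.3,1,0],[0,0,0]],
])

```text
time_s: 14.95
tool_pos: [0.5211, -0.3482, 0.173]
tcp_rot: [[0.985, 0.174, 0.0], [0.174, -0.985, 0.0], [0.0, -0.0, -1.0]]
force: [0.2, 0.3, 0.0]
width: 0.0359
finger_force: 25.0
```

send_rows([
  [[0,1,0],[0,0,0.95]],
  [[0,1,0],[0,0,0.95]],
  [[0,0.6,0],[0,0,0.95]],
  [[0,0,0],[0,0,0]],
  [[0,0,0],[0,0,0]],
])

```text
time_s: 15.45
tool_pos: [0.5259, -0.3986, 0.1728]
tcp_rot: [[0.993, -0.122, -0.0], [-0.122, -0.993, 0.001], [-0.0, -0.001, -1.0]]
force: [-0.3, 0.2, 0.0]
width: 0.0354
finger_force: 25.0
```

```bash
python3 -c "
from pose import *
print(get_state()['width'],get_state()['tool_pos'])
go(.5139,-.3995,.038,-7)"
```

```text
0.035397610672042286 [ 0.5259 -0.3986  0.1728]
turn units [-0.01  0.   -0.  ] shift units after turn [-0.59  0.12  6.74] t 15.45
```

send_rows([
  [[-0.6,0.1,0],[0,0,0]],
  [[0,0,1],[0,0,0]],
  [[0,0,1],[0,0,0]],
  [[0,0,1],[0,0,0]],
  [[0,0,1],[0,0,0]],
  [[0,0,1],[0,0,0]],
  [[0,0,1],[0,0,0]],
  [[0,0,0.55],[0,0,0]],
  [[0,0,0],[0,0,0]],
  [[0,0,0],[0,0,0]],
])

```text
time_s: 16.45
tool_pos: [0.5141, -0.3991, 0.0428]
tcp_rot: [[0.992, -0.123, 0.001], [-0.123, -0.992, -0.001], [0.001, 0.001, -1.0]]
force: [-0.1, -0.2, -0.3]
width: 0.0359
finger_force: 25.0
```

send_rows([
  [[0,0,0],[0,0,0]],
  [[0,0,0],[0,0,0]],
  [[0,0,0],[0,0,0]],
  [[0,0,-0.5],[0,0,0]],
  [[0,0,-1],[0,0,0]],
  [[0,0,-1],[0,0,0]],
  [[0,0,-1],[0,0,0]],
  [[0,0,-1],[0,0,0]],
  [[0,0,-1],[0,0,0]],
  [[0,0,-1],[0,0,0]],
  [[0,-0.5,-1],[0,0,-0.95]],
  [[0,-1,-1],[0,0,-0.95]],
  [[0,-1,-1],[0,0,-0.93]],
  [[0,-1,0],[0,0,0]],
  [[0,-1,0],[0,0,0]],
  [[0,-1,0],[0,0,0]],
], jaw=56)

```text
time_s: 18.05
tool_pos: [0.5038, -0.2893, 0.2333]
tcp_rot: [[0.985, 0.172, 0.001], [0.172, -0.985, -0.001], [0.001, 0.001, -1.0]]
force: [0.6, 0.4, -0.3]
width: 0.0559
finger_force: 0.0
```

```bash
python3 -c "
from pose import *
c=cam('wrist'); save(c,'w3.png',(300,110,500,310),2)
go(.5467,.0531,.101,9.9)"
```

```text
turn units [-0.01 -0.01  0.02] shift units after turn [  5.04 -16.37   6.6 ] t 18.1
```

View pics/w3.png

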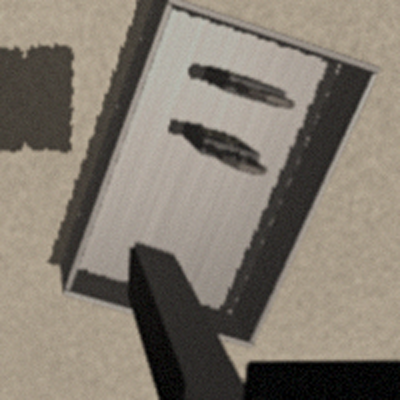

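Both tags stand in the bin. Now tag 2.

send_rows([
  [[0.3,-1,0],[0,0,0]],
  [[0.3,-1,0],[0,0,0]],
  [[0.3,-1,0],[0,0,0]],
  [[0.3,-1,0],[0,0,0]],
  [[0.3,-1,0],[0,0,0]],
  [[0.3,-1,0],[0,0,0]],
  [[0.3,-1,0],[0,0,0]],
  [[0.3,-1,0],[0,0,0]],
  [[0.3,-1,0],[0,0,0]],
  [[0.3,-1,0],[0,0,0]],
  [[0.3,-1,0],[0,0,0]],
  [[0.3,-1,0],[0,0,0]],
  [[0.3,-1,0],[0,0,0]],
  [[0.3,-1,0],[0,0,0]],
  [[0.3,-1,0],[0,0,0]],
  [[0.3,-0.8,0],[0,0,0]],
  [[0.3,-0.5,0],[0,0,0]],
  [[0,0,0],[0,0,0]],
  [[0,0,0],[0,0,0]],
])

```text
time_s: 20.0
tool_pos: [0.5485, 0.0483, 0.2323]
tcp_rot: [[0.985, 0.172, 0.0], [0.172, -0.985, -0.0], [0.0, 0.0, -1.0]]
force: [0.1, -0.2, -0.0]
width: 0.0561
finger_force: 0.0
```

```bash
python3 -c "
from pose import *
go(.5467,.0531,.101,9.9)"
```

```text
turn units [ 0. -0. -0.] shift units after turn [-0.05 -0.25  6.56] t 20.0
```

send_rows([
  [[-0.05,-0.25,0],[0,0,0]],
  [[0,0,0.6],[0,0,0]],
  [[0,0,1],[0,0,0]],
  [[0,0,1],[0,0,0]],
  [[0,0,1],[0,0,0]],
  [[0,0,1],[0,0,0]],
  [[0,0,1],[0,0,0]],
  [[0,0,0.95],[0,0,0]],
  [[0,0,0],[0,0,0]],
  [[0,0,0],[0,0,0]],
])

```text
time_s: 21.0
tool_pos: [0.5461, 0.0533, 0.1007]
tcp_rot: [[0.985, 0.171, -0.001], [0.171, -0.985, 0.0], [-0.001, -0.0, -1.0]]
force: [1.4, -0.4, -0.4]
width: 0.0559
finger_force: 0.0
```

send_rows([
  [[0,0,0],[0,0,0]],
  [[0,0,0],[0,0,0]],
  [[0,0,0],[0,0,0]],
  [[0,0,0],[0,0,0]],
  [[0,0,0],[0,0,0]],
], jaw=25)

```text
time_s: 21.5
tool_pos: [0.547, 0.0535, 0.1018]
tcp_rot: [[0.985, 0.172, 0.001], [0.172, -0.985, -0.0], [0.001, 0.0, -1.0]]
force: [0.9, 0.5, 1.9]
width: 0.0359
finger_force: 25.0
```

send_rows([
  [[0,0,-0.5],[0,0,0]],
  [[0,0,-0.4],[0,0,0]],
  [[0,0,0],[0,0,0]],
  [[-0.5,0,0],[0,0,0]],
  [[-0.6,0,0],[0,0,0]],
  [[-0.6,0,0],[0,0,0]],
  [[0,0,0],[0,0,0]],
  [[0,0.5,-1],[0,0,0]],
  [[0,1,-1],[0,0,0]],
  [[0,1,-0.7],[0,0,0]],
  [[-0.3,1,0],[0,0,0]],
  [[-0.3,1,0],[0,0,0]],
  [[-0.3,1,0],[0,0,0]],
  [[-0.3,1,0],[0,0,0]],
  [[-0.3,1,0],[0,0,0]],
  [[-0.3,1,0],[0,0,0]],
  [[-0.3,1,0],[0,0,0]],
  [[-0.3,1,0],[0,0,0]],
  [[-0.3,1,0],[0,0,0]],
  [[-0.3,1,0],[0,0,0]],
])

```text
time_s: 23.5
tool_pos: [0.4965, -0.2098, 0.173]
tcp_rot: [[0.985, 0.171, 0.0], [0.171, -0.985, -0.0], [0.0, 0.0, -1.0]]
force: [0.7, 1.1, -1.4]
width: 0.0359
finger_force: 25.0
```

send_rows([
  [[-0.3,1,0],[0,0,0]],
  [[-0.3,1,0],[0,0,0]],
  [[-0.3,1,0],[0,0,0]],
  [[-0.3,1,0],[0,0,0]],
  [[-0.3,1,0],[0,0,0]],
  [[-0.3,1,0],[0,0,0]],
  [[0,1,0],[0,0,0.95]],
  [[0,1,0],[0,0,0.95]],
  [[0,0.6,0],[0,0,0.95]],
  [[0,0,0],[0,0,0]],
  [[0,0,0],[0,0,0]],
])

```text
time_s: 24.6
tool_pos: [0.4864, -0.385, 0.1728]
tcp_rot: [[0.992, -0.124, -0.0], [-0.124, -0.992, 0.001], [-0.0, -0.001, -1.0]]
force: [-0.2, -0.2, -0.4]
width: 0.0358
finger_force: 25.0
```

```bash
python3 -c "
from pose import *
c=cam('wrist'); save(c,'w4.png')
print(get_state()['width'],get_state()['tool_pos'])
go(.474,-.3946,.038,-7)"
```

```text
0.036087437210339766 [ 0.4864 -0.3846  0.1728]
turn units [-0.01  0.   -0.02] shift units after turn [-0.56  0.57  6.74] t 24.65
```

View pics/w4.png

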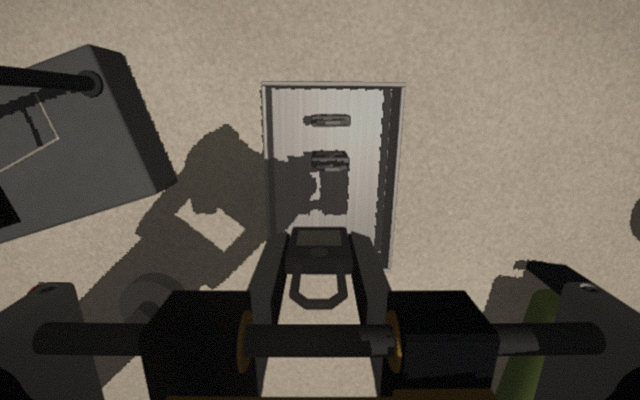

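The tag is held upright: block at rows 228–272, bail below it. The bin is aligned with the two tags standing in it. Place it.

send_rows([
  [[-0.6,0.6,0],[0,0,0]],
  [[0,0,1],[0,0,0]],
  [[0,0,1],[0,0,0]],
  [[0,0,1],[0,0,0]],
  [[0,0,1],[0,0,0]],
  [[0,0,1],[0,0,0]],
  [[0,0,1],[0,0,0]],
  [[0,0,0.55],[0,0,0]],
  [[0,0,0],[0,0,0]],
  [[0,0,0],[0,0,0]],
])

```text
time_s: 25.65
tool_pos: [0.4732, -0.3958, 0.0427]
tcp_rot: [[0.992, -0.125, 0.0], [-0.125, -0.992, -0.001], [0.001, 0.001, -1.0]]
force: [0.3, -0.1, 0.0]
width: 0.0361
finger_force: 25.0
```

send_rows([
  [[0,0,0],[0,0,0]],
  [[0,0,0],[0,0,0]],
  [[0,0,0],[0,0,0]],
  [[0,0,-0.5],[0,0,0]],
  [[0,0,-1],[0,0,0]],
  [[0,0,-1],[0,0,0]],
  [[0,0,-1],[0,0,0]],
  [[0,0,-1],[0,0,0]],
  [[0,0,-1],[0,0,0]],
  [[0,0,-1],[0,0,0]],
  [[0,-0.5,-1],[0,0,-0.95]],
  [[0,-1,-1],[0,0,-0.95]],
  [[0,-1,-1],[0,0,-0.93]],
  [[0.3,-1,0],[0,0,0]],
  [[0.3,-1,0],[0,0,0]],
  [[0.3,-1,0],[0,0,0]],
  [[0.3,-1,0],[0,0,0]],
  [[0.3,-1,0],[0,0,0]],
  [[0.3,-1,0],[0,0,0]],
  [[0.3,-1,0],[0,0,0]],
], jaw=56)

```text
time_s: 27.65
tool_pos: [0.4905, -0.1983, 0.2304]
tcp_rot: [[0.986, 0.168, -0.002], [0.168, -0.986, 0.002], [-0.002, -0.002, -1.0]]
force: [-0.2, -0.3, -0.1]
width: 0.0562
finger_force: 0.0
```

```bash
python3 -c "
from pose import *
go(.5346,.1221,.101,9.9)"
```

```text
turn units [-0.02  0.02 -0.04] shift units after turn [  4.93 -15.4    6.47] t 27.65
```

send_rows([
  [[0.3,-1,0],[0,0,0]],
  [[0.3,-1,0],[0,0,0]],
  [[0.3,-1,0],[0,0,0]],
  [[0.3,-1,0],[0,0,0]],
  [[0.3,-1,0],[0,0,0]],
  [[0.3,-1,0],[0,0,0]],
  [[0.3,-1,0],[0,0,0]],
  [[0.3,-1,0],[0,0,0]],
  [[0.3,-1,0],[0,0,0]],
  [[0.3,-1,0],[0,0,0]],
  [[0.3,-1,0],[0,0,0]],
  [[0.4,-1,0],[0,0,0]],
  [[0.4,-1,0],[0,0,0]],
  [[0.4,-1,0],[0,0,0]],
  [[0.2,-0.5,0],[0,0,0]],
  [[0,0,0],[0,0,0]],
  [[0,0,0],[0,0,0]],
])

```text
time_s: 29.35
tool_pos: [0.5341, 0.1012, 0.2314]
tcp_rot: [[0.986, 0.169, -0.001], [0.169, -0.986, -0.0], [-0.001, 0.0, -1.0]]
force: [0.6, 0.1, 0.5]
width: 0.0559
finger_force: 0.0
```

```bash
python3 -c "
from pose import *
go(.5346,.1221,.101,9.9)"
```

```text
turn units [ 0.    0.01 -0.02] shift units after turn [ 0.21 -1.03  6.52] t 29.35
```

send_rows([
  [[0.2,-0.7,0],[0,0,0]],
  [[0,-0.33,0.6],[0,0,0]],
  [[0,0,1],[0,0,0]],
  [[0,0,1],[0,0,0]],
  [[0,0,1],[0,0,0]],
  [[0,0,1],[0,0,0]],
  [[0,0,1],[0,0,0]],
  [[0,0,0.92],[0,0,0]],
  [[0,0,0],[0,0,0]],
  [[0,0,0],[0,0,0]],
])

```text
time_s: 30.35
tool_pos: [0.5347, 0.1224, 0.1013]
tcp_rot: [[0.986, 0.17, -0.001], [0.17, -0.986, -0.0], [-0.001, -0.0, -1.0]]
force: [0.2, 0.4, -0.3]
width: 0.0559
finger_force: 0.0
```

send_rows([
  [[0,0,0],[0,0,0]],
  [[0,0,0],[0,0,0]],
  [[0,0,0],[0,0,0]],
  [[0,0,0],[0,0,0]],
  [[0,0,0],[0,0,0]],
], jaw=25)

```text
time_s: 30.85
tool_pos: [0.5355, 0.1223, 0.1023]
tcp_rot: [[0.986, 0.17, 0.001], [0.17, -0.986, 0.0], [0.001, 0.0, -1.0]]
force: [-0.2, 0.5, 2.0]
width: 0.036
finger_force: 25.0
```

send_rows([
  [[0,0,-0.5],[0,0,0]],
  [[0,0,-0.4],[0,0,0]],
  [[0,0,0],[0,0,0]],
  [[-0.5,0,0],[0,0,0]],
  [[-0.6,0,0],[0,0,0]],
  [[-0.6,0,0],[0,0,0]],
  [[0,0,0],[0,0,0]],
  [[0,0.5,-1],[0,0,0]],
  [[0,1,-1],[0,0,0]],
  [[0,1,-0.7],[0,0,0]],
  [[-0.3,1,0],[0,0,0]],
  [[-0.3,1,0],[0,0,0]],
  [[-0.3,1,0],[0,0,0]],
  [[-0.3,1,0],[0,0,0]],
  [[-0.3,1,0],[0,0,0]],
  [[-0.3,1,0],[0,0,0]],
  [[-0.3,1,0],[0,0,0]],
  [[-0.3,1,0],[0,0,0]],
  [[-0.3,1,0],[0,0,0]],
  [[-0.3,1,0],[0,0,0]],
])

```text
time_s: 32.85
tool_pos: [0.4845, -0.1409, 0.1736]
tcp_rot: [[0.986, 0.169, 0.0], [0.169, -0.986, -0.0], [0.0, 0.0, -1.0]]
force: [0.7, 0.5, -0.9]
width: 0.0361
finger_force: 25.0
```

send_rows([
  [[-0.5,1,0],[0,0,0]],
  [[-0.5,1,0],[0,0,0]],
  [[-0.5,1,0],[0,0,0]],
  [[-0.5,1,0],[0,0,0]],
  [[-0.5,1,0],[0,0,0]],
  [[-0.4,1,0],[0,0,0]],
  [[-0.3,1,0],[0,0,0]],
  [[-0.3,1,0],[0,0,0]],
  [[-0.3,1,0],[0,0,0]],
  [[0,1,0],[0,0,0.95]],
  [[0,1,0],[0,0,0.95]],
  [[0,0.6,0],[0,0,0.92]],
  [[0,0,0],[0,0,0]],
  [[0,0,0],[0,0,0]],
])

```text
time_s: 34.25
tool_pos: [0.4447, -0.3818, 0.1734]
tcp_rot: [[0.992, -0.123, -0.0], [-0.123, -0.992, 0.001], [-0.0, -0.001, -1.0]]
force: [0.1, 0.4, -0.3]
width: 0.0358
finger_force: 24.9
```

```bash
python3 -c "
from pose import *
c=cam('wrist'); np.save('w5.npy',c['im']); save(c,'w5.png')
# floor-bright check of bin edges vs expectation
a=np.radians(-7);ex=np.array([np.cos(a),np.sin(a)]);ey=np.array([-ex[1],ex[0]])
print(proj(c,[[*(np.array([.494,-.397])+sx*.095*ex+sy*.065*ey),.045] for sx,sy in [(1,1),(1,-1)]]))
print(get_state()['width'],get_state()['tool_pos'])
go(.4364,-.390,.038,-7)"
```

```text
[[253.9608  30.318 ]
 [405.2392  30.3071]]
0.03561823765474239 [ 0.4448 -0.3815  0.1734]
turn units [-0.01  0.   -0.01] shift units after turn [-0.36  0.47  6.77] t 34.3
```

View pics/w5.png

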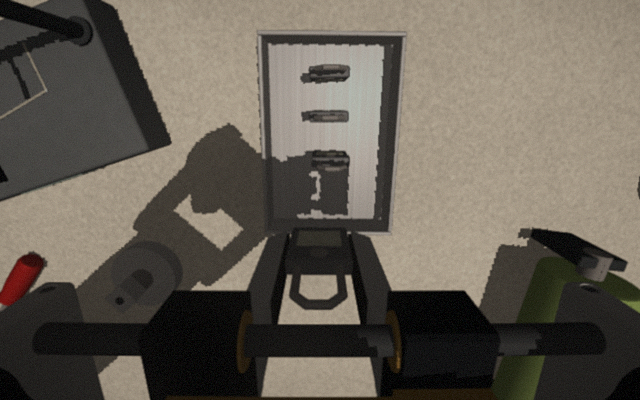

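The bin matches the expected corners (259,33) and (406,33), with three tags standing. Place tag 1.

send_rows([
  [[-0.3,0.6,0],[0,0,0]],
  [[0,0,1],[0,0,0]],
  [[0,0,1],[0,0,0]],
  [[0,0,1],[0,0,0]],
  [[0,0,1],[0,0,0]],
  [[0,0,1],[0,0,0]],
  [[0,0,1],[0,0,0]],
  [[0,0,0.55],[0,0,0]],
  [[0,0,0],[0,0,0]],
  [[0,0,0],[0,0,0]],
])

```text
time_s: 35.3
tool_pos: [0.4376, -0.3936, 0.0433]
tcp_rot: [[0.992, -0.124, 0.0], [-0.124, -0.992, -0.001], [0.001, 0.001, -1.0]]
force: [0.2, -0.2, -0.1]
width: 0.036
finger_force: 24.9
```

send_rows([
  [[0,0,0],[0,0,0]],
  [[0,0,0],[0,0,0]],
  [[0,0,0],[0,0,0]],
  [[0,0,-0.5],[0,0,0]],
  [[0,0,-1],[0,0,0]],
  [[0,0,-1],[0,0,0]],
  [[0,0,-1],[0,0,0]],
  [[0,0,-1],[0,0,0]],
  [[0,0,-1],[0,0,0]],
  [[0,0,-1],[0,0,0]],
  [[0,0,-1],[0,0,0]],
  [[0,0,-1],[0,0,0]],
  [[0,0,-1],[0,0,0]],
  [[0,-1,0],[0,0,0]],
  [[0,-1,0],[0,0,0]],
  [[0,-1,0],[0,0,0]],
  [[0,-1,0],[0,0,0]],
  [[0,-1,0],[0,0,0]],
  [[0,0,0],[0,0,0]],
  [[0,0,0],[0,0,0]],
], jaw=56)

```text
time_s: 37.3
tool_pos: [0.45, -0.2933, 0.2326]
tcp_rot: [[0.992, -0.123, -0.0], [-0.123, -0.992, -0.0], [0.0, 0.0, -1.0]]
force: [-0.9, -0.6, 0.2]
width: 0.0562
finger_force: 0.0
```

```bash
python3 -c "
from pose import *
c=cam('wrist'); save(c,'w6.png'); t=cam('top'); loose(t)"
```

```text
block [175 197  28  29 569] ((0.43434181809425354, 0.3632587194442749), (0.07011355459690094, 0.07251826673746109), 8.819024085998535)
bin [425 177  15  28 133] ((0.5107632875442505, -0.310531884431839), (0.03523977845907211, 0.07294606417417526), 72.9652328491211)
```

View pics/w6.png

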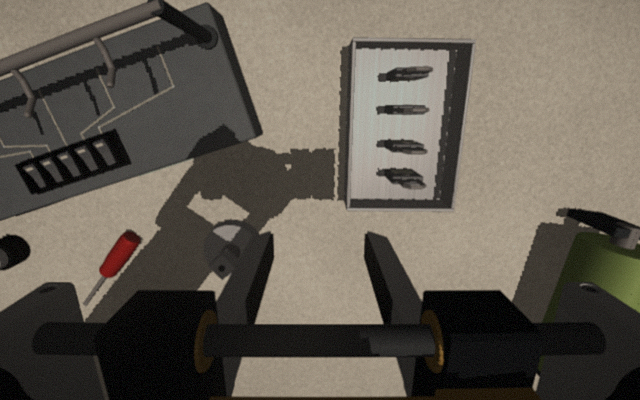

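All four tags stand in the bin. The block has been knocked to about (0.434, 0.363). I go above it and look.

send_rows([
  [[0,-1,-1],[0,0,-0.95]],
  [[0,-1,-0.4],[0,0,-0.95]],
  [[0,-1,0],[0,0,-0.95]],
  [[0.1,-1,0],[0,0,0]],
  [[0.1,-1,0],[0,0,0]],
  [[0.1,-1,0],[0,0,0]],
  [[0.1,-1,0],[0,0,0]],
  [[0.1,-1,0],[0,0,0]],
  [[0.1,-1,0],[0,0,0]],
  [[0.1,-1,0],[0,0,0]],
  [[0.1,-1,0],[0,0,0]],
  [[0.1,-1,0],[0,0,0]],
  [[0.1,-1,0],[0,0,0]],
  [[0.1,-1,0],[0,0,0]],
  [[0.1,-1,0],[0,0,0]],
  [[0.1,-1,0],[0,0,0]],
  [[0.1,-1,0],[0,0,0]],
  [[0.1,-1,0],[0,0,0]],
  [[0.1,-1,0],[0,0,0]],
  [[0.1,-1,0],[0,0,0]],
], jaw=50)

```text
time_s: 39.4
tool_pos: [0.4259, 0.1073, 0.2604]
tcp_rot: [[0.986, 0.17, -0.0], [0.17, -0.986, -0.0], [-0.0, 0.0, -1.0]]
force: [-1.0, -0.5, 0.4]
width: 0.05
finger_force: 0.0
```

```bash
python3 -c "
from pose import *
go(.434,.363,.26,10)"
```

```text
turn units [ 0.    0.   -0.04] shift units after turn [  2.62 -12.52   0.02] t 39.4
```

send_rows([
  [[0.2,-1,0],[0,0,-0.04]],
  [[0.2,-1,0],[0,0,0]],
  [[0.2,-1,0],[0,0,0]],
  [[0.2,-1,0],[0,0,0]],
  [[0.2,-1,0],[0,0,0]],
  [[0.2,-1,0],[0,0,0]],
  [[0.2,-1,0],[0,0,0]],
  [[0.2,-1,0],[0,0,0]],
  [[0.2,-1,0],[0,0,0]],
  [[0.2,-1,0],[0,0,0]],
  [[0.2,-1,0],[0,0,0]],
  [[0.2,-0.8,0],[0,0,0]],
  [[0,0,0],[0,0,0]],
  [[0,0,0],[0,0,0]],
])

```text
time_s: 40.8
tool_pos: [0.4317, 0.3472, 0.2603]
tcp_rot: [[0.984, 0.176, -0.001], [0.176, -0.984, -0.001], [-0.001, 0.001, -1.0]]
force: [-0.6, -0.1, -0.1]
width: 0.0498
finger_force: 0.0
```

```bash
python3 -c "
from pose import *
c=cam('wrist'); np.save('w7.npy',c['im']); save(c,'w7.png'); c2=dict(c);c2['im']=0;np.save('w7c.npy',c2,allow_pickle=True)
print(proj(c,[[.434,.363,.128],[.434,.363,.06],get_state()['tool_pos']]))
go(.434,.363,.26,10)"
```

```text
[[303.5669 187.8863]
 [306.1093 173.712 ]
 [319.7989 251.8567]]
turn units [0.   0.   0.02] shift units after turn [ 0.25 -0.77  0.02] t 40.85
```

View pics/w7.png

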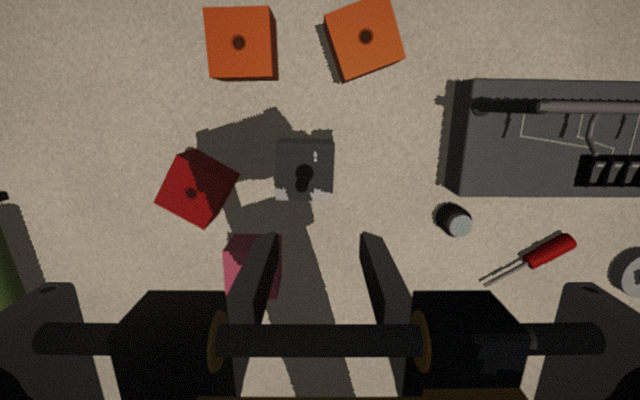

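```bash
python3 - <<'E'
from pose import *
c=np.load('w7c.npy',allow_pickle=True).item(); im=np.load('w7.npy')
g=im.max(2)[150:205,270:340]
m=g<28
n,l,st,ce=cv2.connectedComponentsWithStats(m.astype(np.uint8))
for i in range(1,n):
    if st[i,4]>15: print(st[i]+np.array([270,150,0,0,0]),ce[i]+[270,150])
l_=[''.join('#' if v<28 else '+' if v<45 else '.' for v in r[18:50]) for r in g[8:50]]; print('\n'.join(l_))
for uv in [(275,139.5),(334,139)]: print(onz(c,uv,.06))
E
```

```text
[296 165  17  27 344] [303.0727 176.968 ]
................................
................................
................................
................................
................................
...............+................
.............+++++++............
...........++######+++..........
..........#+##########+.........
........++#############+........
........+###############........
........+###############+.......
........#################.......
.......+#################.......
.......+#################+......
.......+#################+......
.......+#################+......
.......+#################+......
.......++###############+.......
.........+##############........
.........+#############+........
........+#############++........
........+########+###+..........
........+############+..........
........#############...........
.......+#############...........
.......+############+...........
.......+############+...........
.......+###########++...........
.......+###########+............
........###########+............
........+#########++....+.......
........++########+.............
..........+####+++..............
...........++++++...............
................................
................................
................................
................................
................................
................................
................................
[0.4676 0.4053 0.06  ]
[0.4802 0.3379 0.06  ]
```

```bash
python3 - <<'E'
from pose import *
c=np.load('w7c.npy',allow_pickle=True).item()
print(onz(c,(301.2,186),.128),onz(c,(304,173.3),.064))
p=(onz(c,(275,139.5),.06)+onz(c,(334,139),.06))/2; a=np.radians(10.6); print('block c',p-.035*np.array([np.cos(a),np.sin(a),0]))
go(.435,.366,.105,10)
E
```

```text
[0.4355 0.3656 0.128 ] [0.4349 0.3655 0.064 ]
block c [0.4395 0.3652 0.06  ]
turn units [0.   0.   0.02] shift units after turn [ 0.32 -0.91  7.77] t 40.85
```

send_rows([
  [[0.3,-0.9,0],[0,0,0]],
  [[0,0,0.5],[0,0,0]],
  [[0,0,1],[0,0,0]],
  [[0,0,1],[0,0,0]],
  [[0,0,1],[0,0,0]],
  [[0,0,1],[0,0,0]],
  [[0,0,1],[0,0,0]],
  [[0,0,1],[0,0,0]],
  [[0,0,1],[0,0,0]],
  [[0,0,0.75],[0,0,0]],
  [[0,0,0],[0,0,0]],
  [[0,0,0],[0,0,0]],
])

```text
time_s: 42.05
tool_pos: [0.4346, 0.3659, 0.0958]
tcp_rot: [[0.984, 0.176, -0.0], [0.176, -0.984, -0.0], [-0.0, 0.0, -1.0]]
force: [0.3, 0.6, 0.4]
width: 0.05
finger_force: 0.0
```

send_rows([
  [[0,0,0],[0,0,0]],
  [[0,0,0],[0,0,0]],
  [[0,0,0],[0,0,0]],
  [[0,0,0],[0,0,0]],
  [[0,0,0],[0,0,0]],
  [[0,0,0],[0,0,0]],
  [[0,0,0],[0,0,0]],
  [[0,0,0],[0,0,0]],
], jaw=5, newtons=30)

```text
time_s: 42.85
tool_pos: [0.4345, 0.3663, 0.0958]
tcp_rot: [[0.984, 0.177, 0.0], [0.177, -0.984, 0.0], [0.0, -0.0, -1.0]]
force: [0.3, -0.5, 0.6]
width: 0.0128
finger_force: 30.0
```

send_rows([
  [[0,0,-0.5],[0,0,0]],
  [[0,0,-1],[0,0,0]],
  [[0,0,-1],[0,0,0]],
  [[0,0,-1],[0,0,0]],
  [[0,0,-1],[0,0,0]],
  [[0,0,-0.7],[0,0,0]],
  [[0,1,0],[0,0,0]],
  [[0,1,0],[0,0,0]],
  [[0,1,0],[0,0,0]],
  [[0,1,0],[0,0,0]],
  [[0,1,0],[0,0,0]],
  [[0,1,0],[0,0,0]],
  [[0,1,0],[0,0,0]],
  [[0,1,0],[0,0,0]],
  [[0,1,0],[0,0,0]],
  [[0,1,0],[0,0,0]],
  [[0,1,0],[0,0,0]],
  [[0,1,0],[0,0,0]],
  [[0.2,1,0],[0,0,0]],
  [[0.2,1,0],[0,0,0]],
])

```text
time_s: 44.85
tool_pos: [0.4918, 0.0912, 0.1998]
tcp_rot: [[0.984, 0.177, -0.0], [0.177, -0.984, 0.0], [-0.0, -0.0, -1.0]]
force: [0.0, 0.7, -1.6]
width: 0.0122
finger_force: 30.0
```

send_rows([
  [[0.2,1,0],[0,0,0]],
  [[0.2,1,0],[0,0,0]],
  [[0,1,0],[0,0,0]],
  [[0,0.6,0],[0,0,0]],
  [[0,0,0],[0,0,0]],
  [[0,0,0],[0,0,0]],
])

```text
time_s: 45.45
tool_pos: [0.5123, 0.0229, 0.1996]
tcp_rot: [[0.984, 0.177, -0.0], [0.177, -0.984, 0.0], [-0.0, -0.0, -1.0]]
force: [0.1, 0.2, -0.9]
width: 0.0125
finger_force: 30.0
```

```bash
python3 -c "
from pose import *
s=get_state();print(s['tool_pos'],s['width'])
c=cam('wrist'); save(c,'w8.png',(200,60,520,300),2.5); np.save('w8.npy',c['im']);c['im']=0;np.save('w8c.npy',c,allow_pickle=True)
go(.5117,.0193,.166,9.9)
for P in [(.5117,.0193),(.5155,-.0023),(.5231,-.0457),(.5269,-.0673)]: print(P,(proj(c,[*P,.068])[0]-[200,60])*2.5)
p=s['tool_pos']; print('tip',(proj(c,[p[0],p[1],p[2]-.0858])[0]-[200,60])*2.5)
"
```

```text
[0.5123 0.0229 0.1996] 0.012465425707614355
turn units [-0.    0.    0.05] shift units after turn [-0.06  0.19  1.68] t 45.5
(0.5117, 0.0193) [306.254  335.5331]
(0.5155, -0.0023) [361.388  335.7247]
(0.5231, -0.0457) [471.9539 336.2011]
(0.5269, -0.0673) [526.8209 336.3999]
tip [297.8198 368.2178]
```

View pics/w8.png

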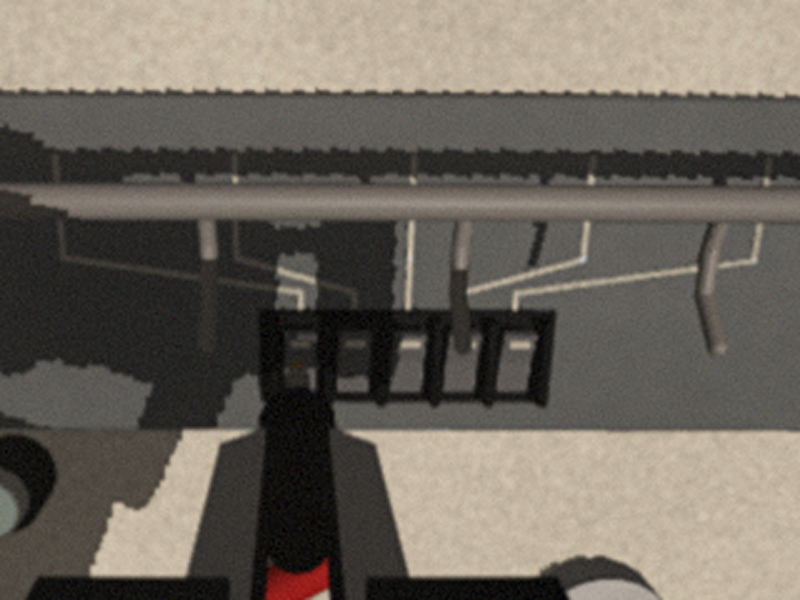

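Rocker marks in the crop are at x ≈ 303, 356, 411, 463 and 519, about 2 mm left of my prediction, so I corrected for that. The tip is over rocker 1. Pressing.

send_rows([
  [[0,0.06,0.6],[0,0,0]],
  [[0,0,0.7],[0,0,0]],
  [[0,0,0.2],[0,0,0]],
  [[0,0,0.2],[0,0,0]],
  [[0,0,0.2],[0,0,0]],
  [[0,0,0.2],[0,0,0]],
  [[0,0,0.2],[0,0,0]],
  [[0,0,0.2],[0,0,0]],
  [[0,0,0.1],[0,0,0]],
  [[0,0,0.1],[0,0,0]],
  [[0,0,0],[0,0,0]],
])

```text
time_s: 46.6
tool_pos: [0.5134, 0.0213, 0.1456]
tcp_rot: [[0.984, 0.177, 0.002], [0.177, -0.984, -0.0], [0.002, 0.0, -1.0]]
force: [5.0, 0.3, -3.4]
width: 0.0127
finger_force: 30.0
```

send_rows([
  [[0,0,0],[0,0,0]],
  [[0,0,0],[0,0,0]],
])

```text
time_s: 46.8
tool_pos: [0.5132, 0.0213, 0.1455]
tcp_rot: [[0.984, 0.177, 0.002], [0.177, -0.984, -0.0], [0.002, 0.0, -1.0]]
force: [5.8, 0.0, -3.9]
width: 0.0126
finger_force: 30.0
```

send_rows([
  [[0,0,-0.5],[0,0,0]],
  [[0,0,-0.8],[0,0,0]],
  [[0,0.5,0],[0,0,0]],
  [[0,0.6,0],[0,0,0]],
  [[0,0,0],[0,0,0]],
  [[0,0,0],[0,0,0]],
])

```text
time_s: 47.4
tool_pos: [0.5159, -0.0007, 0.1707]
tcp_rot: [[0.984, 0.176, -0.002], [0.176, -0.984, 0.001], [-0.002, -0.001, -1.0]]
force: [0.4, -0.1, -0.9]
width: 0.0122
finger_force: 30.0
```

```bash
python3 -c "
from pose import *
s=get_state();print(s['tool_pos'],s['width'],s['force'])
c=cam('wrist'); save(c,'w9.png',(260,160,460,280),4); np.save('w9.npy',c['im'])
go(.5161,.0001,.1458,9.9)
p=s['tool_pos'];c['im']=0; print('tip',(proj(c,[p[0],p[1],p[2]-.0858])[0]-[260,160])*4)
"
```

```text
[ 0.5159 -0.0007  0.1707] 0.01219368127187857 [ 0.3972 -0.1456 -0.9241]
turn units [-0.01  0.02  0.04] shift units after turn [ 0.01 -0.03  1.25] t 47.45
tip [236.5773 188.3594]
```

View pics/w9.png

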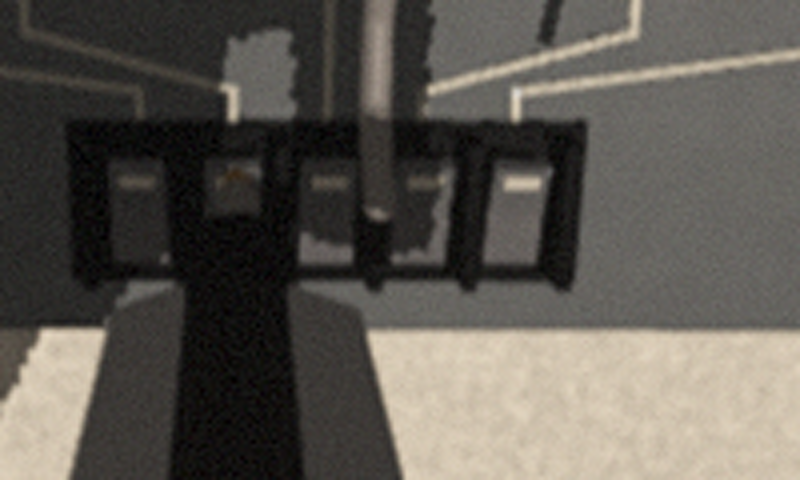

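I've now used up the picture budget (a view or so over), so from here I rely on numbers and force only. I press rocker 2 in steps and read the force.

send_rows([
  [[0,0,0.4],[0,0,0]],
  [[0,0,0.4],[0,0,0]],
  [[0,0,0],[0,0,0]],
  [[0,0,0],[0,0,0]],
])

```text
time_s: 47.85
tool_pos: [0.5162, -0.0, 0.155]
tcp_rot: [[0.984, 0.177, -0.001], [0.177, -0.984, 0.0], [-0.001, -0.0, -1.0]]
force: [-0.0, 0.2, 0.1]
width: 0.0125
finger_force: 30.0
```

send_rows([
  [[0,0,0.1],[0,0,0]],
  [[0,0,0.1],[0,0,0]],
  [[0,0,0],[0,0,0]],
  [[0,0,0],[0,0,0]],
])

```text
time_s: 48.25
tool_pos: [0.5166, -0.0003, 0.1517]
tcp_rot: [[0.984, 0.177, 0.0], [0.177, -0.984, -0.0], [0.0, 0.0, -1.0]]
force: [0.3, 0.2, -0.4]
width: 0.0127
finger_force: 30.0
```

send_rows([
  [[0,0,0.1],[0,0,0]],
  [[0,0,0.1],[0,0,0]],
  [[0,0,0],[0,0,0]],
  [[0,0,0],[0,0,0]],
])

```text
time_s: 48.65
tool_pos: [0.5167, -0.0002, 0.1476]
tcp_rot: [[0.984, 0.177, 0.0], [0.177, -0.984, 0.0], [0.0, -0.0, -1.0]]
force: [0.7, 0.6, -1.4]
width: 0.0123
finger_force: 30.0
```

send_rows([
  [[0,0,0.1],[0,0,0]],
  [[0,0,0],[0,0,0]],
  [[0,0,0],[0,0,0]],
])

```text
time_s: 48.95
tool_pos: [0.5167, -0.0003, 0.1456]
tcp_rot: [[0.984, 0.177, 0.0], [0.177, -0.984, -0.0], [0.0, 0.0, -1.0]]
force: [1.2, -0.4, -0.9]
width: 0.0123
finger_force: 30.0
```

send_rows([
  [[0,0,0.1],[0,0,0]],
  [[0,0,0],[0,0,0]],
  [[0,0,0],[0,0,0]],
])

```text
time_s: 49.25
tool_pos: [0.5166, -0.0003, 0.1436]
tcp_rot: [[0.984, 0.177, 0.0], [0.177, -0.984, 0.0], [0.0, 0.0, -1.0]]
force: [1.1, 0.3, -0.3]
width: 0.0124
finger_force: 30.0
```

send_rows([
  [[0,0,0.1],[0,0,0]],
  [[0,0,0],[0,0,0]],
  [[0,0,0],[0,0,0]],
])

```text
time_s: 49.55
tool_pos: [0.5166, -0.0002, 0.1416]
tcp_rot: [[0.984, 0.177, 0.0], [0.177, -0.984, 0.0], [0.0, -0.0, -1.0]]
force: [1.4, -0.0, -1.2]
width: 0.0122
finger_force: 30.0
```

send_rows([
  [[0,0,-0.5],[0,0,0]],
  [[0,0,-1],[0,0,0]],
  [[0,0,-1],[0,0,0]],
  [[0,0,-0.4],[0,0,0]],
  [[0,0,0],[0,0,0]],
  [[0,0,0],[0,0,0]],
])

```text
time_s: 50.15
tool_pos: [0.516, -0.0002, 0.199]
tcp_rot: [[0.984, 0.177, -0.001], [0.177, -0.984, 0.0], [-0.001, -0.0, -1.0]]
force: [0.9, -0.1, -1.1]
width: 0.0123
finger_force: 30.0
```

```bash
python3 - <<'E'
from pose import *
s=get_state();p=np.array(s['tool_pos']);print(p,s['force'])
c=cam('wrist');np.save('w10.npy',c['im'])
c8=np.load('w8c.npy',allow_pickle=True).item()
for nm,cc,P in [('w8',c8,np.array([.5123,.0229,.1996])),('w10',c,p)]:
    im=np.load(nm+'.npy').astype(int)
    t=proj(cc,P-[0,0,.0858])[0];print(nm,'tip pred',t,'collar bottom',proj(cc,P-[0,0,.0358])[0],'brass top',proj(cc,P-[0,0,.076])[0])
    u=int(round(t[0]))
    for r in range(int(t[1])-14,int(t[1])+14): print(r,' '.join('%3d,%3d,%3d'%tuple(im[r,k]) for k in range(u-5,u+6,2)))
E
```

```text
[ 0.516  -0.0002  0.199 ] [ 0.8989 -0.1044 -1.0576]
w8 tip pred [319.1108 207.2263] collar bottom [319.2127 229.1553] brass top [319.1279 210.8882]
193  46, 46, 47  34, 31, 32  36, 37, 35  53, 50, 50  49, 45, 47  51, 47, 47
194  41, 40, 38  33, 32, 34  39, 40, 39  67, 66, 62  68, 60, 62  60, 62, 58
195  33, 36, 33  38, 35, 34  47, 44, 39  72, 67, 64  63, 60, 57  74, 65, 68
196  34, 35, 34  52, 52, 44  59, 56, 47  59, 54, 49  66, 62, 54  56, 53, 44
197  30, 27, 24  58, 54, 48  79, 73, 66  74, 71, 60  73, 68, 60  49, 44, 40
198  28, 24, 26  48, 47, 45  68, 61, 55  69, 66, 59  70, 63, 54  49, 45, 42
199  33, 37, 31  41, 42, 40  50, 47, 43  43, 42, 36  44, 45, 37  32, 33, 31
200  26, 22, 26  38, 33, 35  39, 37, 38  36, 28, 29  32, 35, 35  36, 36, 32
201  29, 32, 30  40, 35, 33  32, 28, 28  33, 30, 29  38, 33, 31  32, 30, 33
202  35, 33, 32  37, 37, 36  39, 41, 40  38, 36, 33  35, 34, 32  35, 34, 30
203  32, 29, 29  30, 27, 29  34, 33, 27  37, 37, 34  32, 33, 32  34, 34, 31
204  35, 36, 35  42, 38, 34  46, 37, 33  39, 36, 26  34, 29, 31  39, 38, 38
205  30, 31, 28  38, 31, 22  48, 37, 21 
[... 2700 characters left out ...]
, 34  89, 84, 81
212  60, 53, 51  39, 33, 32  37, 33, 30  38, 37, 34  43, 37, 36  89, 85, 81
213  38, 35, 35  38, 37, 36  26, 26, 26  30, 28, 24  23, 23, 18  76, 73, 71
214  17, 17, 15  17, 21, 12  21, 19, 16   1,  4,  3  15, 15, 15  44, 45, 39
215  17,  8,  7  14, 11, 14  22, 19, 16  13,  8, 14  11, 11,  8  18, 21, 13
216   8,  8,  8   8,  6,  6  18, 12, 14  12, 16, 14   3,  4,  5  12, 12, 11
217  16, 15,  9   8, 11,  4  17, 17, 16  11, 12, 11  11,  6,  4  20, 21, 17
218  22, 23, 20  13, 13, 10  21, 16, 19  14, 10, 10  18, 20, 18   5,  6,  8
219  15, 12, 11  14, 15,  9   9, 10,  2  20, 16, 16  23, 24, 18  17, 16, 19
220  16, 19, 16  14, 11, 13  16, 16, 18  12, 18, 19  18, 13, 18   4,  8, 13
```

```bash
python3 - <<'E'
from pose import *
c=np.load('w8c.npy',allow_pickle=True).item(); im=np.load('w8.npy').astype(int)
a=np.radians(9.9);ex=np.array([np.cos(a),np.sin(a)]);ey=np.array([-ex[1],ex[0]]);o=np.array([.542,-.0187])
def rel(uv,z): p=onz(c,uv,z)[:2]-o; return np.round(1000*np.array([p@ex,p@ey]),1)
for cx in (303,356,411,519): print('mark',rel((200+cx/2.5,60+344/2.5),.067))
print('frame far/near',rel((364,60+312/2.5),.069),rel((364,60+402/2.5),.069))
print('rail',rel((364,60+202/2.5),.157),'console far',rel((364,60+93/2.5),.055),'near',rel((364,60+430/2.5),.055))
for u in (385,407): print(u,[(r,im[r,u].max()) for r in range(180,228)])
E
```

```text
mark [-27.1  43.9]
mark [-27.   22.7]
mark [-26.9   0.7]
mark [-26.7 -42.7]
frame far/near [-13.2   2. ] [-50.9   0.2]
rail [38.7 16.4] console far [69.3  3.7] near [-68.9  -2.5]
385 [(180, np.int64(46)), (181, np.int64(45)), (182, np.int64(54)), (183, np.int64(52)), (184, np.int64(49)), (185, np.int64(53)), (186, np.int64(44)), (187, np.int64(53)), (188, np.int64(49)), (189, np.int64(53)), (190, np.int64(55)), (191, np.int64(57)), (192, np.int64(56)), (193, np.int64(51)), (194, np.int64(50)), (195, np.int64(52)), (196, np.int64(57)), (197, np.int64(47)), (198, np.int64(53)), (199, np.int64(50)), (200, np.int64(47)), (201, np.int64(61)), (202, np.int64(77)), (203, np.int64(85)), (204, np.int64(90)), (205, np.int64(91)), (206, np.int64(93)), (207, np.int64(91)), (208, np.int64(89)), (209, np.int64(93)), (210, np.int64(98)), (211, np.int64(93)), (212, np.int64(96)), (213, np.int64(99)), (214, np.int64(95)), (215, np.int64(89)), (216, np.int64(70)), (217, np.int64(38)), (218, np.int64(25)), (219, np.int64(29)), (220, np.int64(44)), (221, np.int64(77)), (222, np.int64(100)), (223, np.int
[... 412 characters left out ...]
)), (195, np.int64(89)), (196, np.int64(136)), (197, np.int64(174)), (198, np.int64(176)), (199, np.int64(140)), (200, np.int64(93)), (201, np.int64(89)), (202, np.int64(83)), (203, np.int64(88)), (204, np.int64(95)), (205, np.int64(93)), (206, np.int64(92)), (207, np.int64(93)), (208, np.int64(89)), (209, np.int64(90)), (210, np.int64(93)), (211, np.int64(92)), (212, np.int64(89)), (213, np.int64(95)), (214, np.int64(92)), (215, np.int64(90)), (216, np.int64(74)), (217, np.int64(39)), (218, np.int64(23)), (219, np.int64(35)), (220, np.int64(49)), (221, np.int64(74)), (222, np.int64(97)), (223, np.int64(91)), (224, np.int64(94)), (225, np.int64(96)), (226, np.int64(94)), (227, np.int64(93))]
```

My press was about 4 mm too far forward: the rocker's far edge is at console x ≈ -23 and I was at -22, so the tip slid past the end. I re-press about 5 mm nearer the robot.

```bash
python3 -c "
from pose import *
go(.5105,-.0013,.159,10.2)"
```

```text
turn units [-0.01  0.02 -0.  ] shift units after turn [-0.27  0.01  1.98] t 50.2
```

send_rows([
  [[-0.27,0,0],[0,0,0]],
  [[0,0,1],[0,0,0]],
  [[0,0,0.98],[0,0,0]],
  [[0,0,0],[0,0,0]],
  [[0,0,0],[0,0,0]],
])

```text
time_s: 50.7
tool_pos: [0.5107, -0.0012, 0.1597]
tcp_rot: [[0.984, 0.177, -0.001], [0.177, -0.984, 0.0], [-0.001, -0.001, -1.0]]
force: [0.2, -0.1, 0.2]
width: 0.0124
finger_force: 30.0
```

send_rows([
  [[0,0,0.1],[0,0,0]],
  [[0,0,0.1],[0,0,0]],
  [[0,0,0.1],[0,0,0]],
  [[0,0,0],[0,0,0]],
  [[0,0,0],[0,0,0]],
])

```text
time_s: 51.2
tool_pos: [0.5113, -0.0012, 0.1542]
tcp_rot: [[0.984, 0.177, 0.0], [0.177, -0.984, -0.0], [0.0, 0.0, -1.0]]
force: [0.9, 0.4, -0.9]
width: 0.0125
finger_force: 30.0
```

send_rows([
  [[0,0,0.1],[0,0,0]],
  [[0,0,0.1],[0,0,0]],
  [[0,0,0],[0,0,0]],
  [[0,0,0],[0,0,0]],
])

```text
time_s: 51.6
tool_pos: [0.5117, -0.0014, 0.1504]
tcp_rot: [[0.984, 0.177, 0.001], [0.177, -0.984, -0.0], [0.001, 0.0, -1.0]]
force: [0.6, 0.4, 1.8]
width: 0.0122
finger_force: 30.0
```

send_rows([
  [[0,0,0.1],[0,0,0]],
  [[0,0,0.1],[0,0,0]],
  [[0,0,0],[0,0,0]],
  [[0,0,0],[0,0,0]],
])

```text
time_s: 52.0
tool_pos: [0.5117, -0.0013, 0.1462]
tcp_rot: [[0.984, 0.177, 0.001], [0.177, -0.984, -0.0], [0.001, 0.0, -1.0]]
force: [2.5, 0.3, 3.4]
width: 0.0123
finger_force: 30.0
```

send_rows([
  [[0,0,0.1],[0,0,0]],
  [[0,0,0.05],[0,0,0]],
  [[0,0,0],[0,0,0]],
  [[0,0,0],[0,0,0]],
])

```text
time_s: 52.4
tool_pos: [0.5125, -0.0014, 0.1456]
tcp_rot: [[0.984, 0.177, 0.002], [0.177, -0.984, -0.0], [0.002, 0.001, -1.0]]
force: [-0.5, 1.2, 13.9]
width: 0.0126
finger_force: 30.0
```

Clean stop with 14 N. Now rocker 1.

send_rows([
  [[0,0,-0.5],[0,0,0]],
  [[0,0,-1],[0,0,0]],
  [[0,0,0],[0,0,0]],
  [[0,0,0],[0,0,0]],
])

```text
time_s: 52.8
tool_pos: [0.5104, -0.0011, 0.1722]
tcp_rot: [[0.984, 0.177, -0.002], [0.177, -0.984, 0.0], [-0.002, -0.001, -1.0]]
force: [0.3, -0.1, -1.6]
width: 0.0124
finger_force: 30.0
```

```bash
cat >> pose.py <<'E'
def tip():
    p=np.array(get_state()['tool_pos']); c=cam('wrist'); im=c['im'].astype(int)
    t=proj(c,p-[0,0,.0858])[0]; u=int(round(t[0]))
    w=im[int(t[1])-14:int(t[1])+14,u-4:u+5].astype(int); m=(w[:,:,0]-w[:,:,2]>13)
    r=np.where(m.sum(1)>=3)[0]; print('brass rows rel pred',r-14,'cols',np.where(m[r].any(0))[0]-4 if len(r) else '')
    return c
def rocks(c,z=.067):
    a=np.radians(9.9);ex=np.array([np.cos(a),np.sin(a)]);ey=np.array([-ex[1],ex[0]]);o=np.array([.542,-.0187])
    im=c['im'].max(2)
    for i in range(1,6):
        L=[]
        for x in range(-16,-54,-2):
            u,v=proj(c,[*(o+x/1000*ex+((3-i)*.022+.0005)*ey),z])[0]; L.append(int(np.mean(im[int(round(v)),int(u)-1:int(u)+3])) if 0<=v<400 and 3<u<636 else -1)
        print('rocker',i,L)
E
python3 -c "
from pose import *
c=tip(); rocks(c)
go(.5068,.0203,.159,10.2)"
```

```text
brass rows rel pred [-14 -13 -12 -11 -10  -5  -4  -3  -2] cols [-4 -3 -2 -1  0  1  2  3  4]
rocker 1 [15, 15, 19, 38, 42, 72, 70, 39, 38, 40, 41, 40, 42, 39, 40, 31, 10, 25, 90]
rocker 2 [26, 35, 114, 201, 213, 136, 92, 53, 49, 49, 49, 50, 26, 16, 16, 14, 14, 14, 17]
rocker 3 [13, 18, 17, 36, 41, 70, 54, 38, 39, 41, 40, 41, 40, 42, 44, 38, 26, 32, 93]
rocker 4 [33, 25, 21, 37, 52, 92, 75, 42, 54, 61, 81, 74, 66, 60, 73, 70, 29, 36, 91]
rocker 5 [34, 35, 27, 67, 107, 196, 154, 93, 93, 99, 104, 101, 105, 103, 105, 92, 34, 32, 85]
turn units [-0.01  0.03 -0.  ] shift units after turn [ 0.02 -1.08  0.63] t 52.85
```

Rocker 2 is visibly on: its mark has shifted and brightened. Rocker 1 is still off.

send_rows([
  [[0,-0.6,0],[0,0,0]],
  [[0,-0.48,0.3],[0,0,0]],
  [[0,0,0.33],[0,0,0]],
  [[0,0,0],[0,0,0]],
  [[0,0,0.2],[0,0,0]],
  [[0,0,0.15],[0,0,0]],
  [[0,0,0.1],[0,0,0]],
  [[0,0,0.1],[0,0,0]],
  [[0,0,0.1],[0,0,0]],
  [[0,0,0.05],[0,0,0]],
  [[0,0,0],[0,0,0]],
  [[0,0,0],[0,0,0]],
])

```text
time_s: 54.05
tool_pos: [0.5077, 0.0198, 0.1466]
tcp_rot: [[0.984, 0.177, 0.001], [0.177, -0.984, -0.0], [0.001, 0.001, -1.0]]
force: [2.0, 1.0, 2.4]
width: 0.0121
finger_force: 30.0
```

send_rows([
  [[0,0,-0.5],[0,0,0]],
  [[0,0,-0.9],[0,0,0]],
  [[0,0,0],[0,0,0]],
  [[0,0,0],[0,0,0]],
])

```text
time_s: 54.45
tool_pos: [0.5069, 0.02, 0.1742]
tcp_rot: [[0.984, 0.177, -0.001], [0.177, -0.984, -0.0], [-0.001, -0.0, -1.0]]
force: [0.9, -0.1, -1.0]
width: 0.0123
finger_force: 30.0
```

```bash
python3 -c "
from pose import *
c=tip(); rocks(c)
go(.5181,-.0447,.159,10.2)"
```

```text
brass rows rel pred [-14 -13 -12 -11 -10  -5  -4  -3  -2] cols [-4 -3 -2 -1  0  1  2  3  4]
rocker 1 [28, 39, 124, 209, 201, 123, 74, 45, 52, 47, 49, 51, 42, 12, 17, 14, 15, 12, 16]
rocker 2 [15, 20, 48, 86, 84, 47, 46, 46, 47, 43, 46, 45, 43, 46, 44, 46, 29, 41, 98]
rocker 3 [26, 25, 20, 39, 40, 77, 76, 37, 53, 68, 81, 73, 53, 63, 74, 65, 27, 36, 100]
rocker 4 [55, 56, 55, 55, 57, 55, 58, 54, 84, 100, 102, 100, 98, 98, 102, 75, 31, 37, 100]
rocker 5 [32, 31, 25, 50, 86, 200, 133, 91, 92, 95, 102, 101, 99, 102, 103, 77, 28, 41, 101]
turn units [-0.    0.02 -0.  ] shift units after turn [-0.01  3.29  0.73] t 54.5
```

Rocker 1 moved but the press didn't reach the hard stop. I press again slightly deeper.

send_rows([
  [[0,0,0.5],[0,0,0]],
  [[0,0,0.5],[0,0,0]],
  [[0,0,0.3],[0,0,0]],
  [[0,0,0.1],[0,0,0]],
  [[0,0,0.1],[0,0,0]],
  [[0,0,0],[0,0,0]],
  [[0,0,0],[0,0,0]],
])

```text
time_s: 55.2
tool_pos: [0.5079, 0.0202, 0.1461]
tcp_rot: [[0.984, 0.177, -0.0], [0.177, -0.984, 0.0], [-0.0, -0.0, -1.0]]
force: [-4.9, 1.2, 11.8]
width: 0.0124
finger_force: 30.0
```

send_rows([
  [[0,0,-0.5],[0,0,0]],
  [[0,0,-1],[0,0,0]],
  [[0,1,0],[0,0,0]],
  [[0,1,0],[0,0,0]],
  [[0,1,0],[0,0,0]],
  [[0,0.3,0],[0,0,0]],
  [[0,0,0.3],[0,0,0]],
  [[0,0,0.4],[0,0,0]],
  [[0,0,0],[0,0,0]],
  [[0,0,0],[0,0,0]],
])

```text
time_s: 56.2
tool_pos: [0.5186, -0.0442, 0.1598]
tcp_rot: [[0.984, 0.178, -0.001], [0.178, -0.984, 0.0], [-0.001, -0.001, -1.0]]
force: [0.1, -0.2, 0.2]
width: 0.0124
finger_force: 30.0
```

```bash
python3 -c "
from pose import *
go(.5181,-.0447,.145,10.2)"
```

```text
turn units [-0.01  0.01  0.01] shift units after turn [-0.03  0.02  0.74] t 56.2
```

send_rows([
  [[0,0,0.2],[0,0,0]],
  [[0,0,0.15],[0,0,0]],
  [[0,0,0.1],[0,0,0]],
  [[0,0,0.1],[0,0,0]],
  [[0,0,0.1],[0,0,0]],
  [[0,0,0.1],[0,0,0]],
  [[0,0,0.02],[0,0,0]],
  [[0,0,0],[0,0,0]],
  [[0,0,0],[0,0,0]],
])

```text
time_s: 57.1
tool_pos: [0.5201, -0.0449, 0.1459]
tcp_rot: [[0.984, 0.177, 0.003], [0.177, -0.984, 0.0], [0.003, 0.0, -1.0]]
force: [3.2, 1.9, 5.3]
width: 0.0123
finger_force: 30.0
```

send_rows([
  [[0,0,-0.5],[0,0,0]],
  [[0,0,-0.9],[0,0,0]],
  [[0,0,0],[0,0,0]],
  [[0,0,0],[0,0,0]],
])

```text
time_s: 57.5
tool_pos: [0.5184, -0.0451, 0.1725]
tcp_rot: [[0.984, 0.177, -0.002], [0.177, -0.984, -0.0], [-0.002, 0.0, -1.0]]
force: [-0.2, -0.0, -1.1]
width: 0.0125
finger_force: 30.0
```

```bash
python3 -c "
from pose import *
c=tip(); rocks(c)
go(.5219,-.0663,.159,10.2)"
```

```text
brass rows rel pred [-14 -13 -12 -11 -10  -3  -2  -1] cols [-4 -3 -2 -1  0  1  2  3  4]
rocker 1 [11, 18, 46, 82, 83, 46, 44, 43, 43, 44, 45, 41, 46, 46, 48, 46, 25, 33, 100]
rocker 2 [12, 16, 47, 82, 86, 50, 43, 47, 46, 47, 45, 44, 44, 46, 47, 46, 28, 18, 38]
rocker 3 [17, 13, 15, 36, 38, 82, 53, 39, 36, 39, 43, 41, 41, 41, 41, 37, 17, 21, 75]
rocker 4 [29, 28, 105, 193, 190, 111, 76, 46, 54, 50, 50, 51, 40, 16, 16, 16, 18, 15, 13]
rocker 5 [17, 19, 19, 39, 50, 85, 59, 41, 42, 40, 45, 44, 41, 43, 45, 42, 29, 34, 83]
turn units [-0.    0.02 -0.  ] shift units after turn [-0.01  1.08  0.65] t 57.55
```

send_rows([
  [[0,0.6,0],[0,0,0]],
  [[0,0.48,0.3],[0,0,0]],
  [[0,0,0.35],[0,0,0]],
  [[0,0,0],[0,0,0]],
  [[0,0,0.2],[0,0,0]],
  [[0,0,0.15],[0,0,0]],
  [[0,0,0.1],[0,0,0]],
  [[0,0,0.1],[0,0,0]],
  [[0,0,0.1],[0,0,0]],
  [[0,0,0.1],[0,0,0]],
  [[0,0,0],[0,0,0]],
  [[0,0,0],[0,0,0]],
])

```text
time_s: 58.75
tool_pos: [0.524, -0.0661, 0.1459]
tcp_rot: [[0.984, 0.177, 0.003], [0.177, -0.984, -0.0], [0.003, 0.0, -1.0]]
force: [1.7, 1.9, 5.5]
width: 0.0124
finger_force: 30.0
```

send_rows([
  [[0,0,-0.5],[0,0,0]],
  [[0,0,-0.9],[0,0,0]],
  [[0,0,0],[0,0,0]],
  [[0,0,0],[0,0,0]],
])

```text
time_s: 59.15
tool_pos: [0.5224, -0.0663, 0.1726]
tcp_rot: [[0.984, 0.177, -0.001], [0.177, -0.984, -0.0], [-0.001, 0.0, -1.0]]
force: [0.3, -0.4, -0.1]
width: 0.0126
finger_force: 30.0
```

```bash
python3 -c "
from pose import *
c=tip(); rocks(c)
go(.5219,-.0663,.145,10.2)"
```

```text
brass rows rel pred [-14 -13 -12 -11 -10  -9  -3  -2  -1] cols [-4 -3 -2 -1  0  1  2  3  4]
rocker 1 [17, 17, 41, 82, 85, 44, 45, 42, 43, 45, 44, 43, 44, 43, 43, 46, 34, 26, 93]
rocker 2 [53, 52, 53, 54, 50, 52, 52, 48, 46, 46, 46, 42, 42, 44, 45, 51, 29, 25, 92]
rocker 3 [16, 17, 12, 35, 48, 86, 57, 37, 38, 42, 41, 42, 40, 39, 44, 38, 14, 17, 32]
rocker 4 [18, 16, 43, 94, 75, 46, 46, 43, 46, 44, 45, 46, 45, 46, 47, 49, 36, 17, 76]
rocker 5 [31, 24, 131, 223, 201, 105, 53, 47, 54, 47, 52, 50, 41, 13, 11, 15, 15, 14, 14]
turn units [-0.01  0.02 -0.  ] shift units after turn [-0.01  0.01  1.35] t 59.2
```

send_rows([
  [[0,0,0.5],[0,0,0]],
  [[0,0,0.5],[0,0,0]],
  [[0,0,0.2],[0,0,0]],
  [[0,0,0.1],[0,0,0]],
  [[0,0,0.1],[0,0,0]],
  [[0,0,0],[0,0,0]],
  [[0,0,0],[0,0,0]],
])

```text
time_s: 59.9
tool_pos: [0.5233, -0.0662, 0.1462]
tcp_rot: [[0.984, 0.177, 0.0], [0.177, -0.984, -0.0], [0.0, 0.0, -1.0]]
force: [-2.1, 0.9, 7.6]
width: 0.0121
finger_force: 30.0
```

send_rows([
  [[0,0,-0.5],[0,0,0]],
  [[0,0,-1],[0,0,0]],
  [[0,0,-1],[0,0,0]],
  [[0,-0.5,0],[0,0,0]],
  [[0,-1,0],[0,0,0]],
  [[0,-1,0],[0,0,0]],
  [[0,-1,0],[0,0,0]],
  [[0,-1,0],[0,0,0]],
  [[0,-1,0],[0,0,0]],
  [[0,-1,0],[0,0,0]],
  [[0,-0.5,0],[0,0,0]],
  [[0,0,0],[0,0,0]],
])

```text
time_s: 61.1
tool_pos: [0.4974, 0.0728, 0.1942]
tcp_rot: [[0.984, 0.179, -0.001], [0.179, -0.984, 0.0], [-0.001, -0.0, -1.0]]
force: [-0.4, -0.7, 0.1]
width: 0.0126
finger_force: 30.0
```

```bash
python3 -c "
from pose import *
c=tip(); rocks(c)
t=cam('top'); loose(t)
go(.435,.3658,.20,10.2)"
```

```text
brass rows rel pred [-3 -2 -1] cols [-3 -2 -1  0  1  2  3]
rocker 1 [29, 22, 83, 168, 207, 129, 120, 122, 121, 99, 90, 88, 89, 92, 93, 92, 36, 24, 73]
rocker 2 [27, 35, 118, 190, 164, 127, 117, 120, 120, 99, 89, 88, 89, 89, 90, 91, 44, 34, 92]
rocker 3 [31, 26, 24, 48, 94, 176, 120, 81, 86, 84, 93, 89, 90, 91, 91, 77, 29, 33, 92]
rocker 4 [27, 31, 95, 156, 165, 110, 110, 110, 105, 87, 86, 88, 88, 87, 90, 89, 46, 27, 81]
rocker 5 [100, 92, 87, 80, 75, 80, 89, 106, 104, 87, 86, 85, 88, 82, 88, 87, 59, 27, 82]
block [175 197  28  29 634] ((0.4343872666358948, 0.36352962255477905), (0.0705556645989418, 0.07229480892419815), 8.58216667175293)
bin [ 431  162   55   73 3134] ((0.4919769763946533, -0.3908611536026001), (0.1434299647808075, 0.1958419233560562), 82.35710906982422)
turn units [0.   0.01 0.  ] shift units after turn [ -0.49 -15.04  -0.27] t 61.2
```

Rockers 1, 2, 4 and 5 are on and 3 is off. Block and bin haven't moved. Return the stylus.

send_rows([
  [[0,-0.7,-0.3],[0,0,0]],
  [[0,-1,0],[0,0,0]],
  [[0,-1,0],[0,0,0]],
  [[0,-1,0],[0,0,0]],
  [[0,-1,0],[0,0,0]],
  [[0,-1,0],[0,0,0]],
  [[0,-1,0],[0,0,0]],
  [[0,-1,0],[0,0,0]],
  [[0,-1,0],[0,0,0]],
  [[0,-1,0],[0,0,0]],
  [[0,-1,0],[0,0,0]],
  [[-0.1,-1,0],[0,0,0]],
  [[-0.1,-1,0],[0,0,0]],
  [[-0.1,-1,0],[0,0,0]],
  [[-0.1,-1,0],[0,0,0]],
  [[-0.1,-0.3,0],[0,0,0]],
  [[0,0,0],[0,0,0]],
  [[0,0,0],[0,0,0]],
])

```text
time_s: 63.0
tool_pos: [0.4354, 0.3646, 0.2012]
tcp_rot: [[0.984, 0.176, 0.0], [0.176, -0.984, -0.0], [0.0, 0.0, -1.0]]
force: [-0.0, -0.3, -1.0]
width: 0.0125
finger_force: 30.0
```

```bash
python3 -c "
from pose import *
t=cam('top'); loose(t)
go(.4345,.3663,.0958,10.2)"
```

```text
block [191 216  12   8  69] ((0.4115159213542938, 0.3408597707748413), (0.019623801112174988, 0.03019636683166027), 3.832212209701538)
bin [ 432  162   53   73 3118] ((0.49160921573638916, -0.39146071672439575), (0.14148466289043427, 0.19595932960510254), 82.6182632446289)
turn units [ 0.    0.   -0.01] shift units after turn [-0.03 -0.1   5.27] t 63.05
```

send_rows([
  [[-0.05,-0.1,0],[0,0,0]],
  [[0,0,0.7],[0,0,0]],
  [[0,0,0.7],[0,0,0]],
  [[0,0,0.4],[0,0,0]],
  [[0,0,0.2],[0,0,0]],
  [[0,0,0.2],[0,0,0]],
  [[0,0,0.2],[0,0,0]],
  [[0,0,0],[0,0,0]],
])

```text
time_s: 63.85
tool_pos: [0.4338, 0.3669, 0.1527]
tcp_rot: [[0.984, 0.177, -0.0], [0.177, -0.984, -0.0], [-0.0, 0.0, -1.0]]
force: [-0.3, -0.7, -1.1]
width: 0.0121
finger_force: 30.0
```

```bash
python3 -c "
from pose import *
print(get_state()['force'],get_state()['moment'])
go(.4345,.3663,.0958,10.2)"
```

```text
[-0.257  -0.7469 -1.0714] [-0.0184  0.0158  0.0457]
turn units [ 0.  0. -0.] shift units after turn [0.03 0.03 2.84] t 63.85
```

send_rows([
  [[0,0,0.2],[0,0,0]],
  [[0,0,0.2],[0,0,0]],
  [[0,0,0.2],[0,0,0]],
  [[0,0,0.2],[0,0,0]],
  [[0,0,0],[0,0,0]],
])

```text
time_s: 64.35
tool_pos: [0.4335, 0.3666, 0.1362]
tcp_rot: [[0.984, 0.177, -0.001], [0.177, -0.984, -0.001], [-0.001, 0.0, -1.0]]
force: [-0.1, 0.0, -0.8]
width: 0.0127
finger_force: 30.0
```

send_rows([
  [[0,0,0.4],[0,0,0]],
  [[0,0,0.5],[0,0,0]],
  [[0,0,0.5],[0,0,0]],
  [[0,0,0.3],[0,0,0]],
  [[0,0,0.2],[0,0,0]],
  [[0,0,0.1],[0,0,0]],
  [[0,0,0],[0,0,0]],
  [[0,0,0],[0,0,0]],
])

```text
time_s: 65.15
tool_pos: [0.4342, 0.367, 0.0974]
tcp_rot: [[0.984, 0.177, 0.001], [0.177, -0.984, 0.0], [0.001, -0.0, -1.0]]
force: [0.2, 0.7, -0.6]
width: 0.0128
finger_force: 30.0
```

send_rows([
  [[0,0,0.08],[0,0,0]],
  [[0,0,0.04],[0,0,0]],
  [[0,0,0],[0,0,0]],
  [[0,0,0],[0,0,0]],
])

```text
time_s: 65.55
tool_pos: [0.4344, 0.3672, 0.0956]
tcp_rot: [[0.984, 0.177, 0.001], [0.177, -0.984, 0.001], [0.001, -0.0, -1.0]]
force: [-0.4, -1.5, 5.1]
width: 0.0127
finger_force: 30.0
```

send_rows([
  [[0,0,0],[0,0,0]],
  [[0,0,0],[0,0,0]],
  [[0,0,0],[0,0,0]],
  [[0,0,0],[0,0,0]],
  [[0,0,-0.5],[0,0,0]],
  [[0,0,-1],[0,0,0]],
  [[0,0,-1],[0,0,0]],
  [[0,0,-1],[0,0,0]],
  [[0,0,-1],[0,0,0]],
  [[0,0,-1],[0,0,0]],
  [[0,0,-1],[0,0,0]],
  [[0,0,-1],[0,0,0]],
  [[0,0.8,-0.75],[0,0,0]],
  [[0,0,0],[0,0,0]],
  [[0,0,0],[0,0,0]],
], jaw=50)

```text
time_s: 67.05
tool_pos: [0.4368, 0.3505, 0.2595]
tcp_rot: [[0.984, 0.176, -0.0], [0.176, -0.984, 0.0], [-0.0, -0.0, -1.0]]
force: [-0.9, 0.4, -0.0]
width: 0.05
finger_force: 0.0
```

```bash
python3 - <<'E'
from pose import *
print(get_state()['tool_pos'])
c=cam('wrist'); im=c['im'].max(2)
# predicted dark blob for a home stylus vs observed
t=proj(c,[.4355,.3656,.128])[0];k=proj(c,[.435,.3655,.064])[0];print('top',t,'collar',k)
u,v=int(k[0]),int(k[1])
for r in im[v-12:v+26,u-22:u+22]: print(''.join('#' if x<28 else '+' if x<45 else '.' for x in r))
print('origin',u-22,v-12)
E
```

```text
[0.4368 0.3505 0.2595]
top [303.7836 191.8039] collar [306.2144 178.1462]
............................................
............................................
...................++++.....................
.................++#####+...................
...............+########+++.................
..............+###########++................
.............+#############++...............
.............+##############++..............
.............################+..............
............+######+##########..............
...........++################+..............
............+################+..............
............+################+..............
............+#+###############..............
............+################+..............
............+###############+...............
.............+###+##########+...............
.............+#############+................
.............+############+.................
.............############+..................
............+############+..................
............+############+..................
............+############+..................
...........+############+...................
...........++############...................
............#############...................
............+###########+...................
............############....................
............+##########+....................
............++########++....................
..............+#####+#......................
................#++++.......................
............................................
............................................
............................................
............................................
............................................
............................................
origin 284 166
```

The stylus silhouette matches its original seated shape, and seating gave 5 N of contact. The bin is where it was. Handing in.

```bash
python3 -c "
from cell import finish_job
print(finish_job())"
```

```text
the job is handed in; nothing more can be done
None
```

The job is handed in, with no verdict returned: tags 1, 2, 4 and 5 are in the bin, rockers 1, 2, 4 and 5 are on with 3 off, and the stylus is home in its block; the first presses on rockers 1 and 2 slipped past the rocker end and were redone, and I viewed 15 pictures against the limit of 14.

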